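# Sort brake blocks on the beam balance

## Task

Weigh the two look-alike brake blocks from the loading ledge, one at a time: slide a block onto the middle of the balance pan, let go and let the beam settle, then sweep it off sideways, into the tall-sided tray if the pan sinks under it (heavy) or into the low-sided tray if the pan stays up (light). Do this with both blocks, each put in its tray before the next is weighed, and leave each lying on the floor of its proper tray. Do not let a block fall onto the shelf, and leave the bolt, the sleeve and the clip where they are.

Things in the scene. Friction and masses are not known exactly. Their poses are not given: they have to be found in the camera images.
- station: fixed fixture; origin on the shelf below the centre of the level pan; x runs across the pan from tray to tray, y from the pan to the loading ledge, z up. Ledge: flat, 110 mm wide (x), y = 36 to 236 mm, 70 mm above the shelf, flush with the level pan. The beam lies along y: pivot at y = -100, 58 mm up, then counterweight and a pointer at a white plate (y = -305, 123 mm high)
- pan (a point): centre of the pan's top face, moving with the beam, 70 mm up when level. Smooth steel plate 66 mm (station x) x 64 mm (y) at the beam's end, open on three sides; a lip 12 mm high along its pivot side, 32 mm from the centre. It holds one block; a block within about 8 mm of the centre along the beam is weighed truly
- beam (a joint): tilt of the balance beam: 0 = pan up and level (empty or light), 0.10 rad = pan fully sunk, 10 mm down at its centre (heavy). The counterweight balances a 140 g block in the middle of the pan; a heavier one sinks it right down within about a second
- block_a_mid (a point): brake block: black, square, 40 x 40 x 26 mm, with a rib 14 mm wide and 6 mm high across its top (32 mm high in all). The two look alike; each weighs 40 to 240 g, drawn separately, so both may be heavy or both light. This point: its centre, 16 mm above its underside
- block_b_mid (a point): brake block: black, square, 40 x 40 x 26 mm, with a rib 14 mm wide and 6 mm high across its top (32 mm high in all). The two look alike; each weighs 40 to 240 g, drawn separately, so both may be heavy or both light. This point: its centre, 16 mm above its underside
- block_a: the same block as block_a_mid; origin at the centre of its underside. At the start one block waits on the ledge 65 to 75 mm from the pan's centre and the other about 105 mm behind it, either one first
- block_b: the same block as block_b_mid; origin at the centre of its underside
- tall_tray_in (a point): tray for heavy blocks, with two tall sides (52 mm above its floor): bare plywood, beside the pan on station +x or -x (varies). This point: centre of its floor, 55 mm up, 15 mm below the level pan. Floor 95 (station x) x 110 mm, open towards the pan (3 mm gap); fixed stop 15 mm high at its outer end. Takes two blocks one behind the other: push the first well in
- low_tray_in (a point): tray for light blocks, with two low sides (6 mm above its floor): bare plywood, beside the pan on station +x or -x (varies). This point: centre of its floor, 55 mm up, 15 mm below the level pan. Floor 95 (station x) x 110 mm, open towards the pan (3 mm gap); fixed stop 15 mm high at its outer end. Takes two blocks one behind the other: push the first well in
- tall_tray: the fixed tall-sided tray; origin on the shelf below its middle; axes as the station
- low_tray: the fixed low-sided tray; origin on the shelf below its middle; axes as the station
- axle_bolt: polished steel axle bolt, 85 mm long, lying down. Bystander, to be left alone. Origin: centre of its underside
- grip_sleeve: orange grip sleeve, 32 mm across, 100 mm high, standing upright. Bystander, to be left alone. Origin: centre of its underside
- footrest_clip: white nylon U-shaped footrest clip, 50 x 24 x 32 mm. Bystander, to be left alone. Origin: centre of its underside
Mind the look-alikes: they are no part of the job. What is shaped like the block_a but orange or yellow is not meant.

How it is judged:
By the outcome, as a careful person would: the job done as asked, in the order asked, and still so for the second after the job is handed in, with the robot touching nothing.
It also fails if it takes over 61 s, if anything falls off the work surface, if the arm or the gripper's body presses on something with over 40 N, if the wrist force passes 120 N, or if a joint passes its speed limit or range.

## Robot

A 6-joint arm with a two-finger parallel gripper is mounted at the origin on the work surface. World frame = base frame: x ahead of the robot, y to its left, z up, the work surface at z = 0. Lengths are in m, angles in rad, forces in N, time in s.
With the tool pointing down it reaches from about 0.3 to 0.875 m from the base axis. Payload 6.4 kg.
Tool frame: the origin (TCP) lies at the very end of the fingers, on their centre line; the grasp point (between the pads) lies 19 mm behind it (ctrl.tcp_to_grasp is the distance from the TCP to the grasp point, in m); z points along the fingers, y is the direction in which the jaws open and shut (so a half turn about z gives the same grasp; the last joint's range is limited). The gripper opens to 85 mm and grips with 20 to 120 N. Pads are 22 mm wide; open, the fingers measure 114 mm over their backs; the gripper's body (76 mm by 85 mm) begins 54 mm behind the grasp point. The pads swing forward as they close: fully open they stand 13 mm farther back than shut.
Start: joints at [-1.453, 0.181, 1.607, -0, 1.354, -0.206], TCP at [0.183, -0.545, 0.231] pointing down, gripper open.
Joint ranges: [-2.99, 2.99], [-0.89, 2.07], [0.3, 2.58], [-1.14, 4.28], [0, 2.63], [-3.12, 3.12]. Speed limits (rad/s): [2.57, 2.57, 3.01, 3.14, 3.14, 3.14].

## Interface

Orientations are given as a unit quaternion [w, x, y, z].
In Python, from bench import ctrl gives the robot as it stands. The module is installed in compiled form; this text tells all that it offers.
- The arm moves only by the tool drive_tool, never from a script. Its argument "deltas" is a list of rows, each an object with "slide": the shift along the tool's x, y, z as a fraction of full scale, a list of three; "delta_rot": the turn, a rotation vector about the tool's x, y, z as a fraction of full scale, a list of three; "hand": the opening, from 0 (shut) to 1 (fully open). In form: [{"slide": [tx, ty, tz], "delta_rot": [wx, wy, wz], "hand": hand}, ...]. A call has exactly 5 rows; each row shifts and turns the commanded pose from where the row before left it, along the tool's axes as they then stand; what a row does not reach is not made up. Full scale, the value 1, is 50 mm for a shift and 180 degrees for a turn. A row lasts 1/8 s, in which the tool goes at most 62.5 mm and 10.7 degrees, less where a joint would pass 70% of its speed; a pose out of reach is approached as far as the arm can. A call with a number of a shift or a turn outside -1 to 1 is refused whole. A call with a gripper value outside its range is refused whole. The fingers move at their own pace and stop on an object; the grip force is fixed at half the most. Time passes only in rows, so rows that do not move let the fingers close, or fill a call up. It gives the time, the measured TCP pose, the force and the opening at its end, in the units of the state.
- ctrl.get_obs(): the state, without advancing time (a new reading comes with each control period).
- ctrl.camera(name): name is "scene" or "top"; returns a dict with "frame" (384x512x3 uint8, red, green, blue), "mtx" (3x3 intrinsics, pixels), "R" (3x3) and "t" (3): a world point X has camera coordinates R X + t. Camera axes: x right, y down, z forward; pixel columns grow to the right and rows downward; lengths in m; the calibration is good to about 2 mm. A picture is of the moment at which its call begins. There is no depth.
- ctrl.hand_in(): hands the job in, once; it reports no verdict.
The state is a dict: "time_s": time; "q": joint angles; "dq": joint speeds; "joint_efforts": joint torques, N m; "eef_pos": TCP position; "eef_rot": TCP orientation; "wrist_force": force on the tool from outside, world axes, zero at the start; "torque": the same for the moment, N m; "opening": opening from 0.0 (shut) to 1.0 (fully open).
Only numpy, scipy, OpenCV 4.12 (cv2) and the standard library are available. Lean on these libraries where they do the work, as an engineer would, in place of code of your own. Each camera call takes 0.05 s, during which the arm holds its last target.

## Working session

There is one attempt and no reset: what is moved stays moved. The work goes in short steps, Python scripts to look and compute and a tool call to move; the robot and the scene stay as the last step left them, time stands still between calls to the robot, and variables do not carry over. Pictures are saved under pics/ and viewed, and the job is handed in when it is done.

Besides the shell and the picture viewer there is one more tool, called as name([rows], argument=value, ...), one row to a line, values as JSON. drive_tool: Moves the arm, as the interface text tells. Its arguments: {"type":"object","properties":{"deltas":{"type":"array","items":{"type":"object","properties":{"slide":{"type":"array","items":{"type":"number"}},"delta_rot":{"type":"array","items":{"type":"number"}},"hand":{"type":"number"}}}}},"required":["deltas"]}

```bash
mkdir -p pics; python3 - <<'E'
from bench import ctrl
import cv2,numpy as np
o=ctrl.get_obs()
for k in o: print(k,np.round(o[k],4))
for n in("scene","top"):
    c=ctrl.camera(n); cv2.imwrite(f"pics/{n}0.png",cv2.resize(c["frame"][:,:,::-1],(768,576),interpolation=cv2.INTER_CUBIC))
    cv2.imwrite(f"pics/{n}0_raw.png",c["frame"][:,:,::-1])
    np.savez(f"cam_{n}.npz",mtx=c["mtx"],R=c["R"],t=c["t"]); print(n,c["mtx"],c["R"],c["t"])
print(ctrl.tcp_to_grasp)
E
```

```text
time_s 0.0
q [-1.4533  0.1816  1.608  -0.      1.3538 -0.2063]
dq [ 0.0012  0.0005  0.0005 -0.0006  0.0001  0.0013]
joint_efforts [-1.20000e-03 -4.44877e+01 -3.51333e+01 -6.00000e-04  9.20000e-03
 -0.00000e+00]
eef_pos [ 0.1829 -0.5445  0.2304]
eef_rot [-9.000e-04  9.869e-01  1.612e-01  0.000e+00]
wrist_force [0.3818 0.8143 0.5081]
torque [-0.0203 -0.0049 -0.0584]
opening 0.9997
scene [[494.68951707   0.         256.65807398]
 [  0.         494.68951707 191.86773922]
 [  0.           0.           1.        ]] [[ 0.1649762   0.98624428  0.01025012]
 [ 0.81739937 -0.13090176 -0.56100178]
 [-0.55194304  0.10093038 -0.82775113]] [-0.08194568 -0.38515578  1.58718474]
top [[429.10643858   0.         254.63680715]
 [  0.         429.10643858 192.66090068]
 [  0.           0.           1.        ]] [[ 0.015848   -0.99987372 -0.00117765]
 [-0.99822005 -0.01575405 -0.05751991]
 [ 0.05749409  0.00208713 -0.99834366]] [2.63328033e-04 5.34726775e-01 1.13030548e+00]
0.0187
```

View pics/scene0.png

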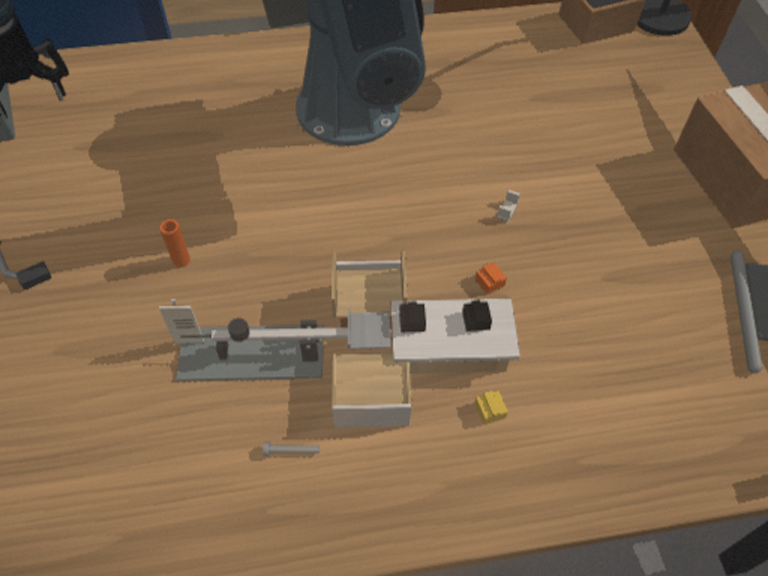

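View pics/top0.png

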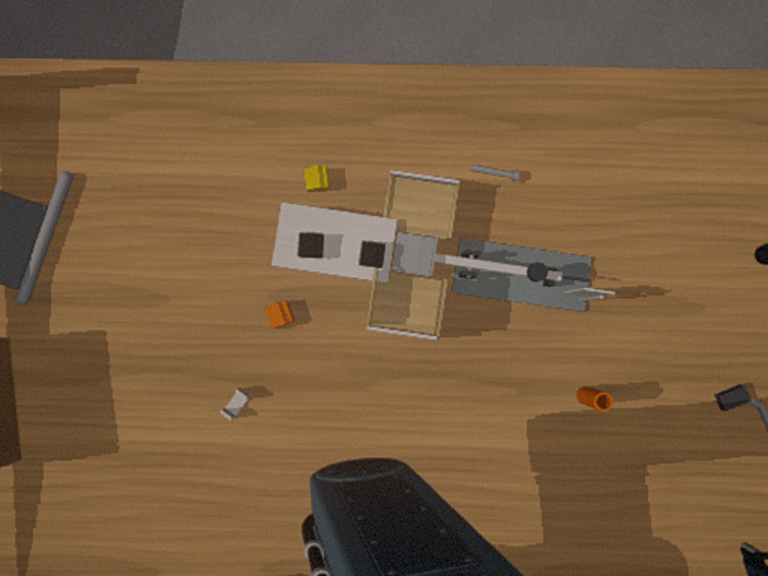

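```bash
python3 - <<'E'
import cv2
a=cv2.imread("pics/scene0_raw.png")[160:295,105:355]; cv2.imwrite("pics/sc_crop.png",cv2.resize(a,None,fx=3.2,fy=3.2,interpolation=cv2.INTER_CUBIC))
a=cv2.imread("pics/top0_raw.png")[105:235,170:420]; cv2.imwrite("pics/top_crop.png",cv2.resize(a,None,fx=3.2,fy=3.2,interpolation=cv2.INTER_CUBIC))
E
```

```text
(no output)
```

View pics/sc_crop.png

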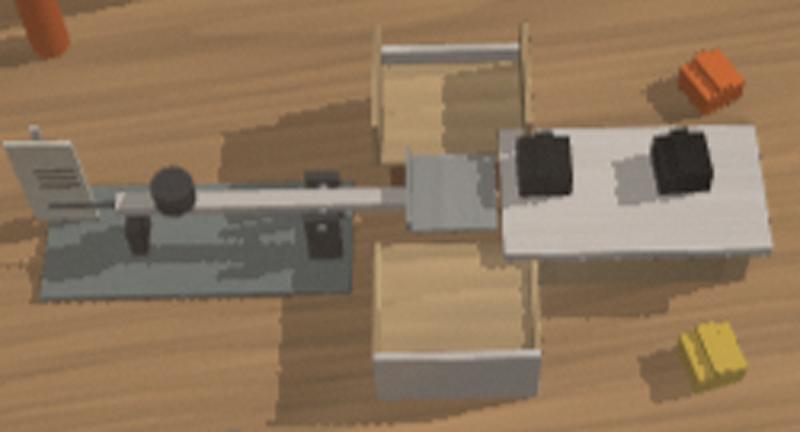

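View pics/top_crop.png

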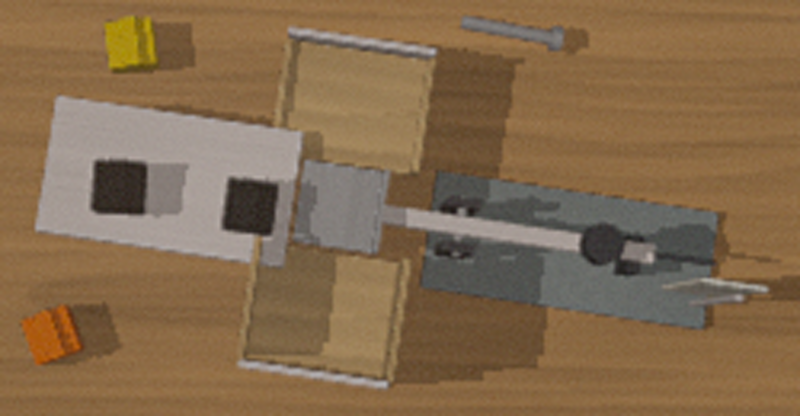

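```bash
cat >h.py <<'E'
import numpy as np,cv2
from scipy.optimize import least_squares
cams={n:dict(np.load(f"cam_{n}.npz")) for n in("scene","top")}
off={"scene":(105,160),"top":(170,105)}
def proj(n,X):
    c=cams[n];p=(c["R"]@np.atleast_2d(X).T).T+c["t"];p=p@c["mtx"].T
    return p[:,:2]/p[:,2:]
def back(n,uv,z):
    c=cams[n];d=c["R"].T@np.linalg.inv(c["mtx"])@np.array([*uv,1.]);o=-c["R"].T@c["t"]
    return o+d*(z-o[2])/d[2]
def st(p,X):
    c,s=np.cos(p[2]),np.sin(p[2]);X=np.atleast_2d(X).astype(float)
    return np.c_[p[0]+c*X[:,0]-s*X[:,1],p[1]+s*X[:,0]+c*X[:,1],X[:,2]]
def inv(p,W):
    c,s=np.cos(p[2]),np.sin(p[2]);d=np.array(W)[:2]-p[:2]
    return np.array([c*d[0]+s*d[1],-s*d[0]+c*d[1]])
def crop(n,uv): return np.array(uv)/3.2+off[n]-0.34
E
python3 - <<'E'
from h import *
L=np.array([[.055,.236,.07],[.055,.036,.07],[-.055,.236,.07],[-.055,.036,.07]])
P={"top":[(57,97),(301,132),(37,231),(283,265)],"scene":[(770,250),(503,252),(756,126),(500,129)]}
def f(p): return np.concatenate([(proj(n,st(p,L))-crop(n,P[n])).ravel() for n in P])
r=least_squares(f,[.45,-.05,.1]); print(r.x,np.round(r.fun.reshape(-1,2),1))
p=r.x; np.save("st.npy",p)
for n in("top","scene"):
    im=cv2.imread("pics/%s_crop.png"%("sc" if n=="scene" else n))
    def d(X,col):
        for q in (proj(n,st(p,X))+.34-off[n])*3.2: cv2.circle(im,tuple(int(v) for v in q),3,col,-1)
    d(L,(0,0,255))
    d([[sx*.033,sy*.032,.07] for sx in(-1,1) for sy in(-1,1)],(255,0,0))
    for s in(-1,1): 
        d([[s*(.036+.0),y,.055] for y in(-.055,.055)]+[[s*.131,y,.055] for y in(-.055,.055)],(0,255,0))
        d([[s*.131,y,.107] for y in(-.055,.055)],(255,0,255)); d([[s*.131,y,.061] for y in(-.055,.055)],(0,255,255))
    cv2.imwrite(f"pics/fit_{n}.png",im)
# blocks: top centre px
for n,uv,z in [("top",(252,206),.1),("top",(119,187),.1)]:
    W=back(n,crop(n,uv),z); print(W,inv(p,W))
for a in [(545,150),(683,148)]:
    W=back("scene",crop("scene",a),.1); print(W,inv(p,W))
E
```

```text
[ 0.59289254 -0.0427658  -0.13683106] [[-0.2 -1. ]
 [ 0.7 -0.2]
 [-0.9 -0.7]
 [-0.2  0.6]
 [ 0.8 -0.8]
 [-0.1  0.3]
 [-0.6 -0.8]
 [-0.7 -0.2]]
[0.58823026 0.02491577 0.1       ] [-0.01385077  0.06641302]
[0.60141875 0.12833672 0.1       ] [-0.01489263  0.17066628]
[0.58726453 0.02822588 0.1       ] [-0.01525899  0.06956045]
[0.60191451 0.13063692 0.1       ] [-0.01471526  0.17301261]
```

View pics/fit_top.png

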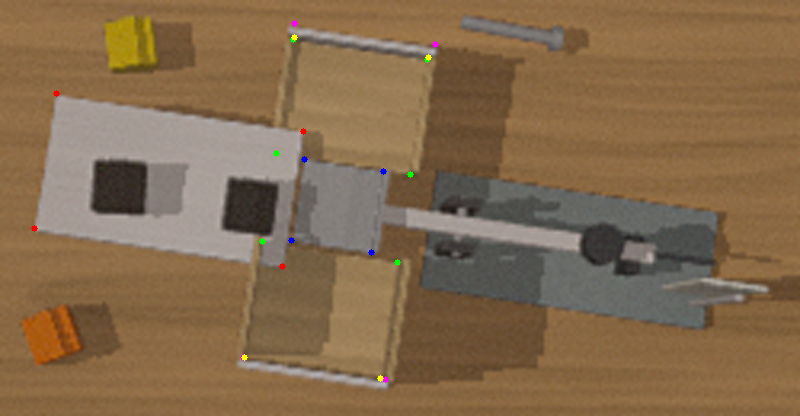

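View pics/fit_scene.png

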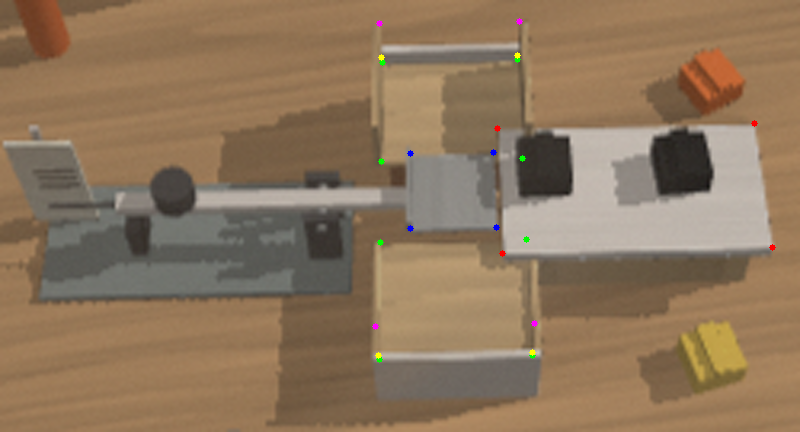

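```bash
cat >plan.py <<'E'
# usage: plan.py nrows x y z(mm station) hand  [more waypoints]
import sys
from h import *
from bench import ctrl
from scipy.spatial.transform import Rotation as Ro
p=np.load("st.npy")
o=ctrl.get_obs(); q=o["eef_rot"]; R=Ro.from_quat([q[1],q[2],q[3],q[0]]); P=np.array(o["eef_pos"])
ys=p[2]+np.pi/2   # tool x along station +y => tool y along station +x
T=Ro.from_matrix(np.c_[[np.cos(ys),np.sin(ys),0],[np.sin(ys),-np.cos(ys),0],[0,0,-1]])
print("now st mm",np.round(np.r_[inv(p,P),P[2]]*1e3,1),"t",round(o["time_s"],2),"F",np.round(o["wrist_force"],1),"open",round(float(o["opening"]),3))
a=[float(v) for v in sys.argv[1:]]
for i in range(0,len(a),4):
    n=int(a[i]); W=st(p,np.array(a[i+1:i+4])/1e3)[0]
    for k in range(n):
        d=R.inv().apply((W-P)/(n-k))/.05; d=np.round(d,3)
        w=(R.inv()*T).as_rotvec()/(n-k); m=np.linalg.norm(w)
        w=np.round(w/np.pi,4)
        if m>np.radians(10.6): print("ROT TOO FAST")
        print(list(map(float,d)),list(map(float,w)))
        P=P+R.apply(d*.05); R=R*Ro.from_rotvec(w*np.pi)
    print("->",np.round(np.r_[inv(p,P),P[2]]*1e3,1))
E
python3 plan.py 15 -12 70 200
```

```text
now st mm [-337.7 -553.1  230.5] t 0.1 F [-0.2 -0.1  0.8] open 0.999
[0.758, -0.551, 0.042] [-0.0, -0.0, -0.0236]
[0.797, -0.493, 0.042] [-0.0, -0.0, -0.0236]
[0.831, -0.433, 0.042] [-0.0, -0.0, -0.0236]
[0.861, -0.37, 0.042] [-0.0, -0.0, -0.0235]
[0.886, -0.306, 0.042] [-0.0, -0.0, -0.0236]
[0.906, -0.239, 0.042] [-0.0, -0.0, -0.0235]
[0.922, -0.172, 0.042] [-0.0, -0.0, -0.0236]
[0.932, -0.103, 0.041] [-0.0, -0.0001, -0.0235]
[0.937, -0.034, 0.041] [-0.0, -0.0, -0.0236]
[0.937, 0.035, 0.041] [-0.0, -0.0001, -0.0235]
[0.932, 0.105, 0.041] [-0.0001, -0.0001, -0.0236]
[0.921, 0.173, 0.041] [-0.0, -0.0, -0.0235]
[0.906, 0.241, 0.041] [-0.0001, -0.0001, -0.0236]
[0.886, 0.307, 0.041] [-0.0, -0.0, -0.0235]
[0.861, 0.372, 0.04] [-0.0001, -0.0, -0.0236]
-> [-12.  70. 200.]
```

drive_tool([
  {"slide":[0.758,-0.551,0.04],"delta_rot":[0,0,-0.0236],"hand":0.7},
  {"slide":[0.797,-0.493,0.04],"delta_rot":[0,0,-0.0236],"hand":0.7},
  {"slide":[0.831,-0.433,0.04],"delta_rot":[0,0,-0.0236],"hand":0.7},
  {"slide":[0.861,-0.37,0.04],"delta_rot":[0,0,-0.0236],"hand":0.7},
  {"slide":[0.886,-0.306,0.04],"delta_rot":[0,0,-0.0236],"hand":0.7},
])

```text
time_s: 0.72
eef_pos: [0.3193, -0.3527, 0.2209]
eef_rot: [-0.0, 0.94, 0.341, 0.0]
wrist_force: [0.1, -0.3, -0.3]
opening: 0.7
```

drive_tool([
  {"slide":[0.906,-0.239,0.04],"delta_rot":[0,0,-0.0236],"hand":0.7},
  {"slide":[0.922,-0.172,0.04],"delta_rot":[0,0,-0.0236],"hand":0.7},
  {"slide":[0.932,-0.103,0.04],"delta_rot":[0,0,-0.0236],"hand":0.7},
  {"slide":[0.937,-0.034,0.04],"delta_rot":[0,0,-0.0236],"hand":0.7},
  {"slide":[0.937,0.035,0.04],"delta_rot":[0,0,-0.0236],"hand":0.7},
])

```text
time_s: 1.35
eef_pos: [0.4551, -0.1617, 0.211]
eef_rot: [-0.0, 0.861, 0.509, -0.0]
wrist_force: [0.0, -1.1, -0.1]
opening: 0.699
```

```bash
python3 plan.py 5 -12 70 200
```

```text
now st mm [-120.3 -136.6  211. ] t 1.35 F [ 0.  -1.1 -0.1] open 0.699
[0.927, 0.108, 0.044] [-0.0, -0.0, -0.0233]
[0.916, 0.176, 0.044] [-0.0, -0.0, -0.0233]
[0.901, 0.243, 0.044] [-0.0, -0.0, -0.0233]
[0.881, 0.308, 0.044] [-0.0, -0.0, -0.0234]
[0.856, 0.371, 0.044] [-0.0001, -0.0, -0.0233]
-> [-12.  70. 200.]
```

drive_tool([
  {"slide":[0.927,0.108,0.04],"delta_rot":[0,0,-0.0233],"hand":0.7},
  {"slide":[0.916,0.176,0.04],"delta_rot":[0,0,-0.0233],"hand":0.7},
  {"slide":[0.901,0.243,0.04],"delta_rot":[0,0,-0.0233],"hand":0.7},
  {"slide":[0.881,0.308,0.04],"delta_rot":[0,0,-0.0233],"hand":0.7},
  {"slide":[0.856,0.371,0.04],"delta_rot":[0,0,-0.0233],"hand":0.7},
])

```text
time_s: 1.98
eef_pos: [0.591, 0.0278, 0.2008]
eef_rot: [-0.0, 0.754, 0.657, -0.0]
wrist_force: [0.6, -0.7, 0.4]
opening: 0.701
```

```bash
cat >snap.py <<'E'
import sys
from h import *
from bench import ctrl
k=sys.argv[1]
o=ctrl.get_obs()
ims=[]
for n,(a,b) in {"scene":(160,105),"top":(105,170)}.items():
    f=ctrl.camera(n)["frame"][:,:,::-1]
    cv2.imwrite(f"pics/{n}{k}_raw.png",f); ims.append(cv2.resize(f[a:a+(135 if n=="scene" else 130),b:b+250],None,fx=3.2 if len(sys.argv)>2 else 2.2,fy=3.2 if len(sys.argv)>2 else 2.2,interpolation=cv2.INTER_CUBIC))
cv2.imwrite(f"pics/v{k}.png",np.vstack(ims))
E
python3 snap.py 1; python3 plan.py 5 -12 70 110
```

```text
now st mm [-11.1  71.9 200.5] t 2.08 F [-0.6  0.6 -0.5] open 0.7
[-0.008, -0.003, 0.362] [-0.0, -0.0001, 0.0002]
[-0.008, -0.003, 0.362] [-0.0, -0.0001, 0.0002]
[-0.008, -0.004, 0.362] [-0.0, -0.0001, 0.0001]
[-0.008, -0.003, 0.362] [-0.0001, -0.0001, 0.0002]
[-0.008, -0.004, 0.361] [-0.0, -0.0, 0.0001]
-> [-12.  70. 110.]
```

View pics/v1.png

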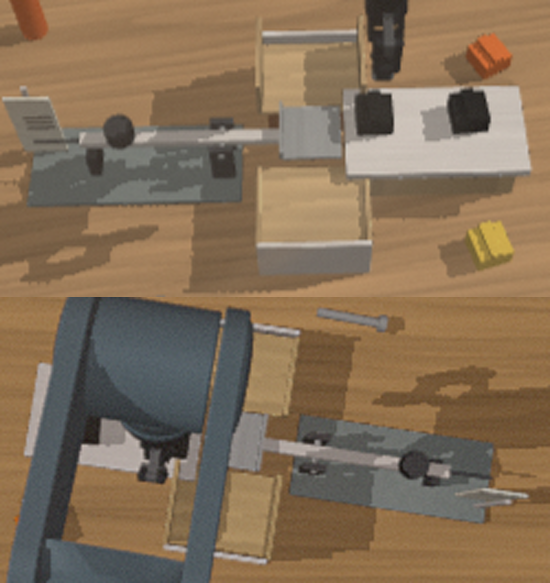

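drive_tool([
  {"slide":[-0.008,-0.004,0.362],"delta_rot":[0,0,0],"hand":0.7},
  {"slide":[-0.008,-0.004,0.362],"delta_rot":[0,0,0],"hand":0.7},
  {"slide":[-0.008,-0.004,0.362],"delta_rot":[0,0,0],"hand":0.7},
  {"slide":[-0.008,-0.004,0.362],"delta_rot":[0,0,0],"hand":0.7},
  {"slide":[-0.008,-0.004,0.362],"delta_rot":[0,0,0],"hand":0.7},
])

```text
time_s: 2.7
eef_pos: [0.589, 0.0242, 0.1094]
eef_rot: [-0.0, 0.755, 0.656, -0.0]
wrist_force: [0.1, -0.2, 0.4]
opening: 0.701
```

```bash
python3 snap.py 2 b; python3 plan.py 5 -12 70 75; python3 -c "
import cv2
a=cv2.imread('pics/scene2_raw.png')[150:260,220:360]
cv2.imwrite('pics/c2.png',cv2.resize(a,None,fx=5,fy=5,interpolation=cv2.INTER_CUBIC))"
```

```text
now st mm [-14.7  66.  107.9] t 2.8 F [-0.2  0.2 -0.2] open 0.702
[0.016, 0.011, 0.132] [-0.0003, -0.0, -0.0002]
[0.016, 0.011, 0.131] [-0.0003, -0.0, -0.0002]
[0.016, 0.011, 0.132] [-0.0003, -0.0, -0.0002]
[0.016, 0.011, 0.131] [-0.0003, -0.0, -0.0002]
[0.017, 0.011, 0.132] [-0.0003, -0.0, -0.0002]
-> [-12.  70.  75.]
```

View pics/c2.png

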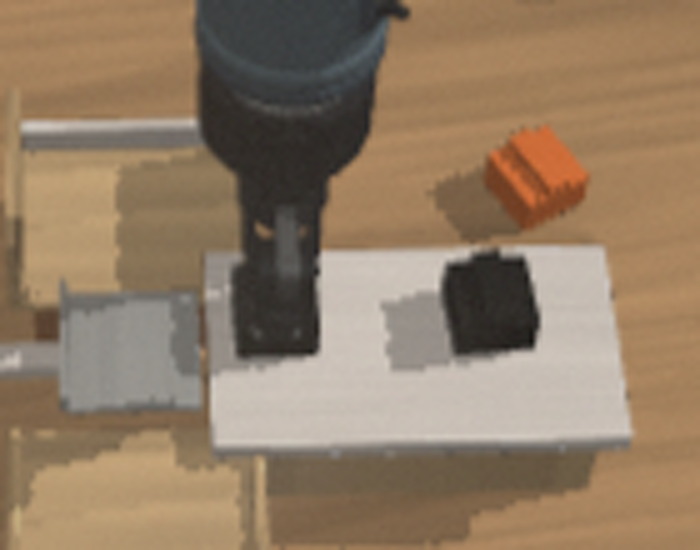

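drive_tool([
  {"slide":[0.08,0.05,0],"delta_rot":[0,0,0],"hand":0.7},
  {"slide":[0,0,0.2],"delta_rot":[0,0,0],"hand":0.7},
  {"slide":[0,0,0.2],"delta_rot":[0,0,0],"hand":0.7},
  {"slide":[0,0,0.25],"delta_rot":[0,0,0],"hand":0.7},
  {"slide":[0,0,0],"delta_rot":[0,0,0],"hand":0.7},
])

```text
time_s: 3.42
eef_pos: [0.5917, 0.0294, 0.0766]
eef_rot: [-0.001, 0.755, 0.656, 0.0]
wrist_force: [2.0, 5.8, -3.5]
opening: 0.699
```

```bash
python3 plan.py 1 -12 70 75
```

```text
now st mm [-11.1  71.3  76.6] t 3.42 F [ 2.   5.8 -3.5] open 0.699
[-0.026, -0.019, 0.031] [-0.0004, -0.0005, -0.0009]
-> [-12.  70.  75.]
```

```bash
python3 snap.py 3; python3 plan.py 1 -12 70 75; python3 -c "
import cv2
a=cv2.imread('pics/scene3_raw.png')[150:260,220:360]
cv2.imwrite('pics/c3.png',cv2.resize(a,None,fx=5,fy=5,interpolation=cv2.INTER_CUBIC))"
```

```text
now st mm [-11.1  71.3  76.7] t 3.52 F [ 1.4  4.6 -4.5] open 0.697
[-0.026, -0.018, 0.033] [-0.0004, -0.0005, -0.0009]
-> [-12.  70.  75.]
```

View pics/c3.png

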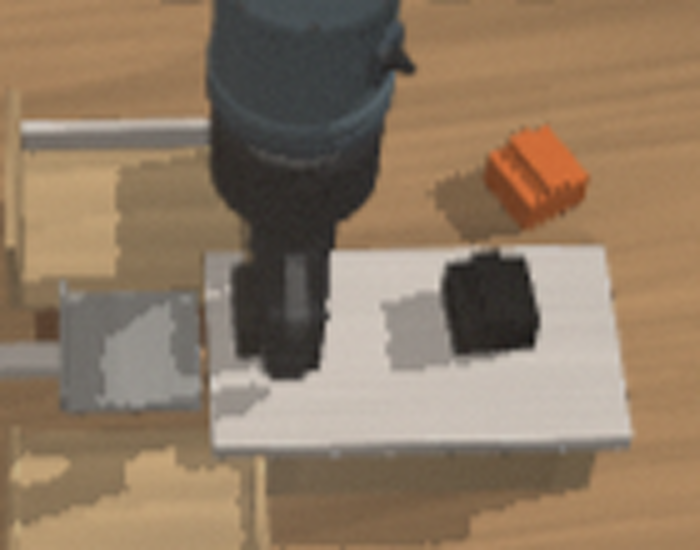

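drive_tool([
  {"slide":[0,0,0],"delta_rot":[0,0,0],"hand":0.6},
  {"slide":[0,0,0],"delta_rot":[0,0,0],"hand":0.55},
  {"slide":[0,0,0],"delta_rot":[0,0,0],"hand":0.3},
  {"slide":[0,0,0],"delta_rot":[0,0,0],"hand":0.3},
  {"slide":[0,0,0],"delta_rot":[0,0,0],"hand":0.3},
])

```text
time_s: 4.15
eef_pos: [0.5912, 0.0295, 0.0775]
eef_rot: [-0.001, 0.755, 0.656, -0.0]
wrist_force: [-1.2, 6.1, 2.7]
opening: 0.454
```

```bash
python3 snap.py 4; python3 plan.py 1 -12 70 75; python3 -c "
import cv2
a=cv2.imread('pics/scene4_raw.png')[150:260,220:360]
cv2.imwrite('pics/c4.png',cv2.resize(a,None,fx=5,fy=5,interpolation=cv2.INTER_CUBIC))
from h import *
p=np.load('st.npy')
for y in (62,64,66,68,70): print(y,[np.round((proj('scene',st(p,np.array([x,y-20,z])/1e3))[0]-[220,150])*5) for x,z in((8,70),(8,96),(-32,96))])"
```

```text
now st mm [-11.5  71.3  77.5] t 4.25 F [-1.7  5.7  2.7] open 0.455
[-0.026, -0.009, 0.049] [-0.0008, -0.0005, -0.0008]
-> [-12.  70.  75.]
62 [array([218., 358.]), array([219., 330.]), array([216., 259.])]
64 [array([222., 358.]), array([223., 330.]), array([220., 259.])]
66 [array([226., 358.]), array([227., 330.]), array([224., 259.])]
68 [array([230., 358.]), array([232., 329.]), array([228., 259.])]
70 [array([234., 357.]), array([236., 329.]), array([232., 259.])]
```

View pics/c4.png

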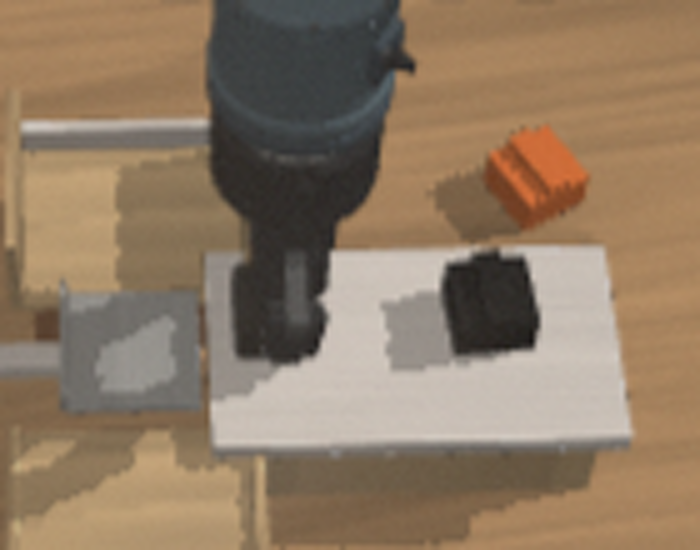

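```bash
python3 -c "
import cv2
a=cv2.imread('pics/top4_raw.png')[110:240,180:320]
b=cv2.imread('pics/scene4_raw.png')[190:230,250:300]
cv2.imwrite('pics/t4.png',cv2.resize(a,None,fx=4.4,fy=4.4,interpolation=cv2.INTER_CUBIC))
b=cv2.convertScaleAbs(b,alpha=2.5,beta=20)
cv2.imwrite('pics/d4.png',cv2.resize(b,None,fx=12,fy=12,interpolation=cv2.INTER_CUBIC))
from h import *
p=np.load('st.npy')
print('tcp',[np.round((proj('scene',st(p,np.array([x,71.3,z])/1e3))[0]-[250,190])*12) for x,z in((-11.5,77.5),(8,77.5),(22,77.5),(22,110))])
"
```

```text
tcp [array([305., 274.]), array([310., 357.]), array([313., 417.]), array([320., 332.])]
```

View pics/t4.png

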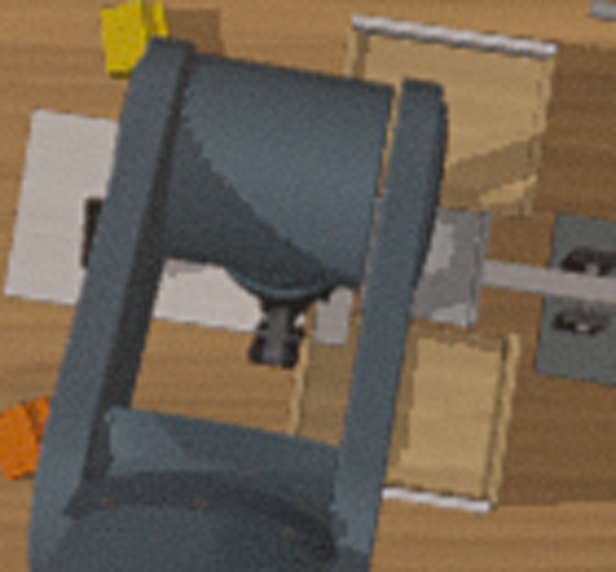

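View pics/d4.png

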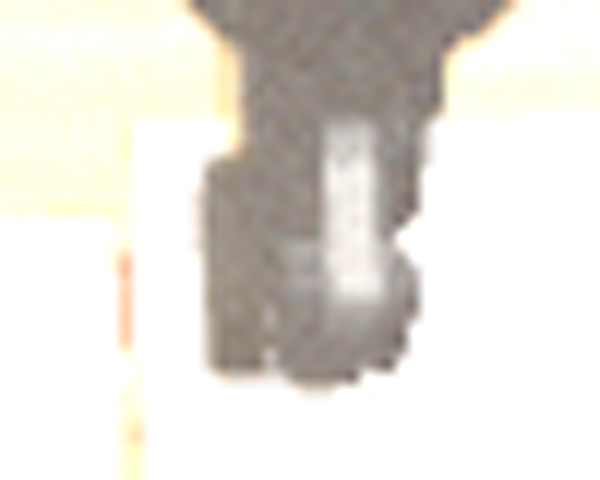

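drive_tool([
  {"slide":[0,0.08,0],"delta_rot":[0,0,0],"hand":0.3},
  {"slide":[0,0.08,0],"delta_rot":[0,0,0],"hand":0.3},
  {"slide":[0,0.08,0],"delta_rot":[0,0,0],"hand":0.3},
  {"slide":[0,0,0],"delta_rot":[0,0,0],"hand":0.3},
  {"slide":[0,0,0],"delta_rot":[0,0,0],"hand":0.3},
])

```text
time_s: 4.88
eef_pos: [0.6041, 0.0264, 0.0781]
eef_rot: [-0.0, 0.755, 0.656, -0.0]
wrist_force: [0.3, 0.2, -1.6]
opening: 0.457
```

```bash
python3 plan.py 5 0 2.5 76
```

```text
now st mm [ 1.6 70.  78.1] t 4.88 F [ 0.3  0.2 -1.6] open 0.457
[-0.27, -0.006, 0.008] [-0.0, 0.0, -0.0002]
[-0.27, -0.006, 0.008] [-0.0, 0.0, -0.0002]
[-0.27, -0.006, 0.008] [-0.0, 0.0, -0.0002]
[-0.27, -0.006, 0.009] [-0.0, 0.0, -0.0002]
[-0.27, -0.006, 0.008] [-0.0001, 0.0, -0.0001]
-> [ 0.   2.5 76. ]
```

drive_tool([
  {"slide":[-0.25,-0.006,0.004],"delta_rot":[0,0,0],"hand":0.3},
  {"slide":[-0.3,-0.006,0.004],"delta_rot":[0,0,0],"hand":0.3},
  {"slide":[-0.3,-0.006,0.004],"delta_rot":[0,0,0],"hand":0.3},
  {"slide":[-0.3,-0.006,0],"delta_rot":[0,0,0],"hand":0.3},
  {"slide":[-0.2,-0.006,0],"delta_rot":[0,0,0],"hand":0.3},
])

```text
time_s: 5.5
eef_pos: [0.5931, -0.0415, 0.0777]
eef_rot: [0.0, 0.755, 0.656, 0.0]
wrist_force: [0.6, -0.2, -1.2]
opening: 0.458
```

```bash
python3 snap.py 5; python3 plan.py 5 0 2.5 76; python3 -c "
import cv2
b=cv2.imread('pics/scene5_raw.png')[180:260,200:300]
b=cv2.convertScaleAbs(b,alpha=2,beta=10)
cv2.imwrite('pics/d5.png',cv2.resize(b,None,fx=7,fy=7,interpolation=cv2.INTER_CUBIC))
from h import *
p=np.load('st.npy')
for y in (-6,-3,0,3): print(y,[np.round((proj('scene',st(p,np.array([x,y-20,z])/1e3))[0]-[200,180])*7) for x,z in((20,70),(20,96))])"

```

```text
now st mm [ 0.1  1.3 77.8] t 5.6 F [-0.5 -0.4 -0.4] open 0.458
[0.005, -0.0, 0.007] [0.0, 0.0, -0.0003]
[0.005, -0.001, 0.007] [0.0, 0.0, -0.0003]
[0.005, -0.0, 0.007] [0.0, 0.0, -0.0003]
[0.004, -0.001, 0.007] [0.0, 0.0, -0.0002]
[0.005, -0.0, 0.008] [0.0001, 0.0001, -0.0003]
-> [ 0.   2.5 76. ]
-6 [array([248., 325.]), array([246., 286.])]
-3 [array([256., 325.]), array([255., 286.])]
0 [array([265., 325.]), array([264., 286.])]
3 [array([274., 324.]), array([272., 286.])]
```

View pics/d5.png

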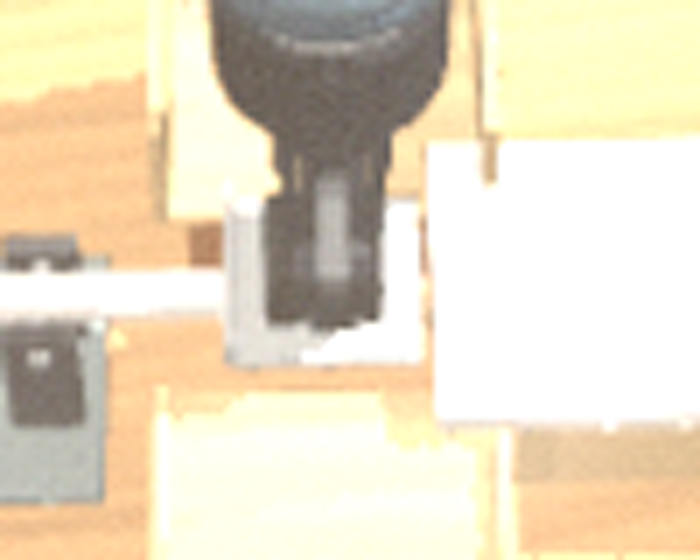

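drive_tool([
  {"slide":[0,0,0],"delta_rot":[0,0,0],"hand":0.6},
  {"slide":[0,0,0],"delta_rot":[0,0,0],"hand":0.9},
  {"slide":[0,0,0],"delta_rot":[0,0,0],"hand":0.9},
  {"slide":[0,0,-0.4],"delta_rot":[0,0,0],"hand":0.9},
  {"slide":[0,0,-0.8],"delta_rot":[0,0,0],"hand":0.9},
])

```text
time_s: 6.22
eef_pos: [0.5921, -0.0396, 0.1378]
eef_rot: [-0.001, 0.755, 0.656, -0.001]
wrist_force: [0.7, 0.3, 0.6]
opening: 0.901
```

drive_tool([
  {"slide":[0,0,-0.8],"delta_rot":[0,0,0],"hand":0.9},
  {"slide":[0,0,0],"delta_rot":[0,0,0],"hand":0},
  {"slide":[0,0,0],"delta_rot":[0,0,0],"hand":0},
  {"slide":[0,0,0],"delta_rot":[0,0,0],"hand":0},
  {"slide":[0,0,0],"delta_rot":[0,0,0],"hand":0},
])

```text
time_s: 6.85
eef_pos: [0.5926, -0.0399, 0.1766]
eef_rot: [-0.001, 0.755, 0.656, -0.001]
wrist_force: [0.9, -0.6, 0.4]
opening: 0.039
```

```bash
python3 snap.py 6 b; python3 plan.py 1 0 0 150
```

```text
now st mm [ -0.4   2.7 176.9] t 6.95 F [-0.2 -0.4  0.3] open -0.001
[-0.054, 0.009, 0.538] [-0.0005, -0.0001, -0.0009]
-> [ -0.  -0. 150.]
```

View pics/v6.png

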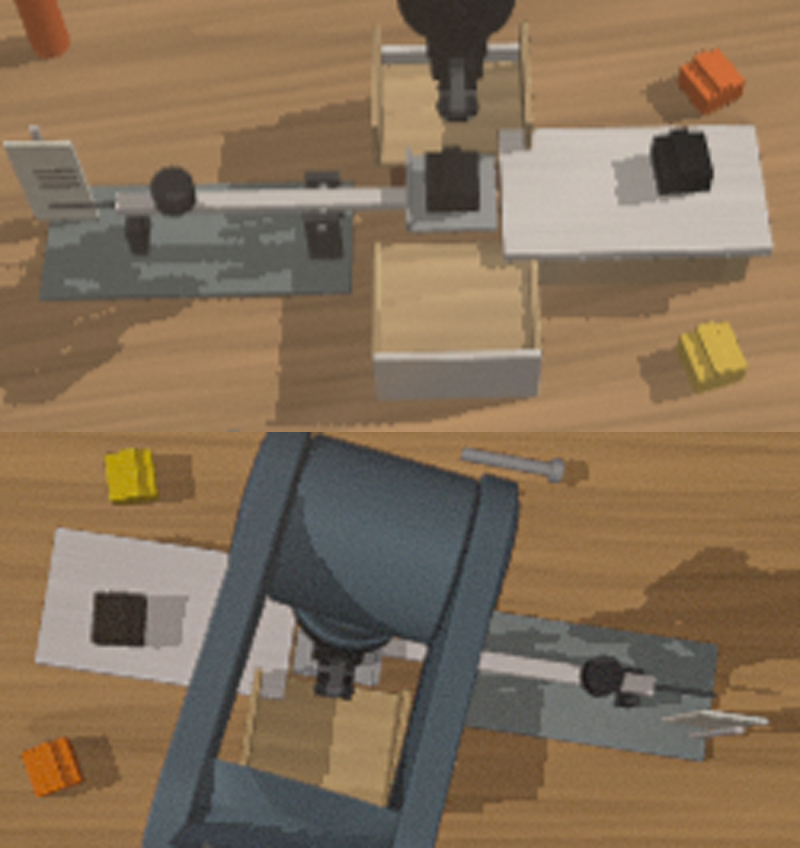

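drive_tool([
  {"slide":[0,0,0],"delta_rot":[0,0,0],"hand":0},
  {"slide":[0,0,0],"delta_rot":[0,0,0],"hand":0},
  {"slide":[0,0,0],"delta_rot":[0,0,0],"hand":0},
  {"slide":[0,0,0],"delta_rot":[0,0,0],"hand":0},
  {"slide":[0,0,0],"delta_rot":[0,0,0],"hand":0},
])

```text
time_s: 7.58
eef_pos: [0.5933, -0.0401, 0.1777]
eef_rot: [0.0, 0.755, 0.656, 0.0]
wrist_force: [0.6, 0.9, 0.6]
opening: -0.001
```

drive_tool([
  {"slide":[0,0,0],"delta_rot":[0,0,0],"hand":0},
  {"slide":[0,0,0],"delta_rot":[0,0,0],"hand":0},
  {"slide":[0,0,0],"delta_rot":[0,0,0],"hand":0},
  {"slide":[0,0,0],"delta_rot":[0,0,0],"hand":0},
  {"slide":[0,0,0],"delta_rot":[0,0,0],"hand":0},
])

```text
time_s: 8.2
eef_pos: [0.5933, -0.0401, 0.1777]
eef_rot: [-0.0, 0.755, 0.656, -0.0]
wrist_force: [-0.7, 0.8, 0.6]
opening: -0.003
```

```bash
python3 snap.py 7; python3 -c "
import cv2,numpy as np
A=[cv2.imread('pics/scene%s_raw.png'%k)[190:260,100:260] for k in ('0','6','7')]
cv2.imwrite('pics/cmp7.png',cv2.resize(np.vstack([A[0],A[2]]),None,fx=4.2,fy=4.2,interpolation=cv2.INTER_CUBIC))
from h import *
p=np.load('st.npy')
for b in(0,.1): print(b,proj('scene',st(p,[[0,-.3,.07+.2*b*1],[.033,.03,.07-.13*b],[.033,-.032,.07-.068*b]])).round(1))
"
```

```text
0 [[121.4 221.5]
 [258.9 230.7]
 [232.9 231.2]]
0.1 [[119.6 217.2]
 [258.8 233.4]
 [233.  232.6]]
```

View pics/cmp7.png

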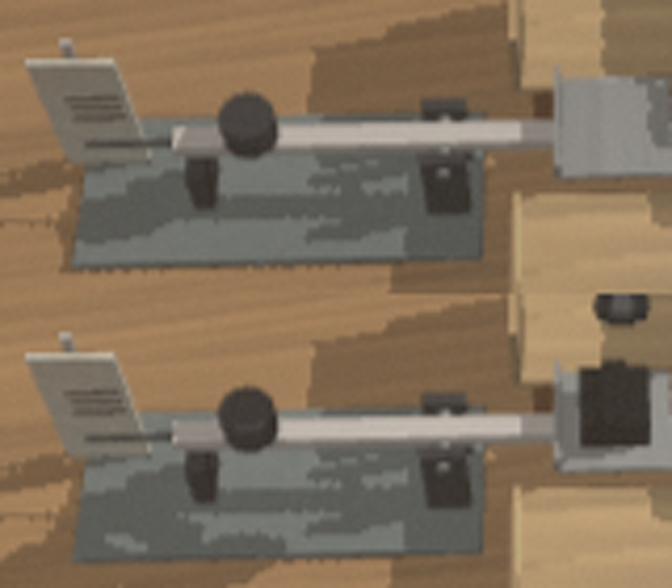

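```bash
python3 plan.py 1 -49 1 177 4 -49 1 76
```

```text
now st mm [ -0.    2.7 177.7] t 8.3 F [-0.3 -0.4  0.6] open 0.001
[-0.036, -0.98, 0.014] [-0.0, -0.0, -0.0009]
-> [-49.   1. 177.]
[-0.0, 0.0, 0.505] [-0.0, -0.0, 0.0]
[-0.0, 0.0, 0.505] [-0.0, -0.0, 0.0]
[-0.0, 0.0, 0.505] [-0.0, -0.0, 0.0]
[-0.0, 0.0, 0.505] [-0.0, -0.0, 0.0]
-> [-49.   1.  76.]
```

drive_tool([
  {"slide":[-0.036,-0.98,0.01],"delta_rot":[0,0,-0.0009],"hand":0},
  {"slide":[0,0,0.3],"delta_rot":[0,0,0],"hand":0},
  {"slide":[0,0,0.7],"delta_rot":[0,0,0],"hand":0},
  {"slide":[0,0,0.7],"delta_rot":[0,0,0],"hand":0},
  {"slide":[0,0,0.32],"delta_rot":[0,0,0],"hand":0},
])

```text
time_s: 8.93
eef_pos: [0.5437, -0.0349, 0.0741]
eef_rot: [-0.001, 0.754, 0.657, -0.001]
wrist_force: [-0.7, -0.3, 0.0]
opening: -0.003
```

```bash
python3 snap.py 8; python3 plan.py 10 52 1 76
```

```text
now st mm [-50.    1.1  74.4] t 9.03 F [ 0.8 -0.1 -0.4] open 0.005
[-0.0, 0.204, -0.004] [-0.0001, -0.0, 0.0]
[-0.0, 0.204, -0.004] [-0.0001, -0.0, 0.0]
[-0.0, 0.204, -0.004] [-0.0001, -0.0, 0.0]
[-0.0, 0.204, -0.003] [-0.0001, -0.0, 0.0]
[-0.0, 0.204, -0.004] [-0.0001, -0.0, 0.0]
[-0.0, 0.204, -0.003] [-0.0001, -0.0, 0.0]
[-0.001, 0.204, -0.003] [-0.0001, -0.0, 0.0]
[-0.0, 0.204, -0.003] [-0.0001, -0.0001, 0.0]
[-0.001, 0.204, -0.004] [-0.0001, -0.0, 0.0]
[-0.0, 0.203, -0.003] [-0.0002, -0.0001, 0.0]
-> [52.  1. 76.]
```

View pics/v8.png

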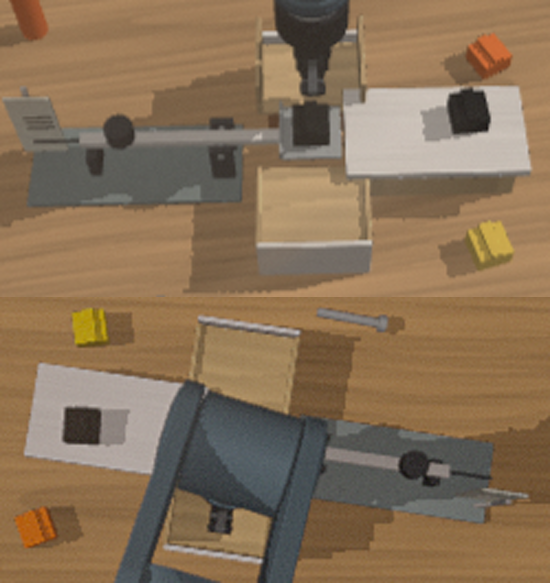

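drive_tool([
  {"slide":[0,0.2,-0.004],"delta_rot":[0,0,0],"hand":0},
  {"slide":[0,0.2,-0.004],"delta_rot":[0,0,0],"hand":0},
  {"slide":[0,0.2,-0.004],"delta_rot":[0,0,0],"hand":0},
  {"slide":[0,0.2,0],"delta_rot":[0,0,0],"hand":0},
  {"slide":[0,0.2,0],"delta_rot":[0,0,0],"hand":0},
])

```text
time_s: 9.65
eef_pos: [0.5948, -0.042, 0.0769]
eef_rot: [0.0, 0.754, 0.657, 0.0]
wrist_force: [-0.5, -0.1, 0.9]
opening: -0.0
```

```bash
python3 snap.py 9; python3 plan.py 5 52 1 76
```

```text
now st mm [ 2.3  0.9 77. ] t 9.75 F [-0.5 -0.6 -0.2] open -0.002
[0.001, 0.199, 0.004] [0.0001, 0.0, 0.0]
[0.0, 0.199, 0.004] [0.0001, 0.0, 0.0]
[0.001, 0.199, 0.004] [0.0001, 0.0, 0.0]
[0.0, 0.199, 0.004] [0.0, 0.0, 0.0]
[0.001, 0.198, 0.004] [0.0001, 0.0, 0.0]
-> [52.  1. 76.]
```

View pics/v9.png

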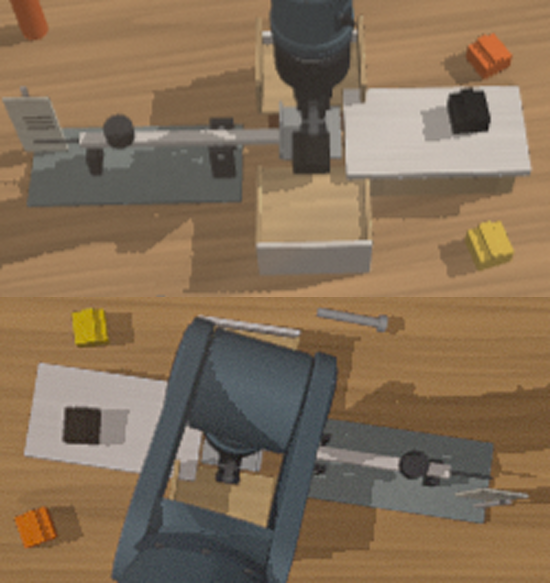

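drive_tool([
  {"slide":[0,0.2,0.004],"delta_rot":[0,0,0],"hand":0},
  {"slide":[0,0.2,0.004],"delta_rot":[0,0,0],"hand":0},
  {"slide":[0,0.2,0.004],"delta_rot":[0,0,0],"hand":0},
  {"slide":[0,0.2,0],"delta_rot":[0,0,0],"hand":0},
  {"slide":[0,0.2,0],"delta_rot":[0,0,0],"hand":0},
])

```text
time_s: 10.38
eef_pos: [0.6441, -0.0488, 0.0761]
eef_rot: [-0.0, 0.754, 0.657, -0.0]
wrist_force: [-1.3, -0.4, -0.0]
opening: 0.001
```

```bash
python3 snap.py 10; python3 plan.py 2 53 1 66  3 72 1 66
```

```text
now st mm [52.2  0.9 76.3] t 10.47 F [ 0.2 -0.7 -0.7] open -0.003
[0.001, 0.008, 0.103] [0.0002, 0.0, 0.0]
[0.001, 0.009, 0.102] [0.0001, 0.0, 0.0]
-> [53.  1. 66.]
[-0.0, 0.127, 0.0] [0.0, 0.0, 0.0]
[-0.0, 0.126, 0.0] [0.0, 0.0, 0.0]
[-0.0, 0.127, 0.0] [0.0, 0.0, 0.0]
-> [72.  1. 66.]
```

View pics/v10.png

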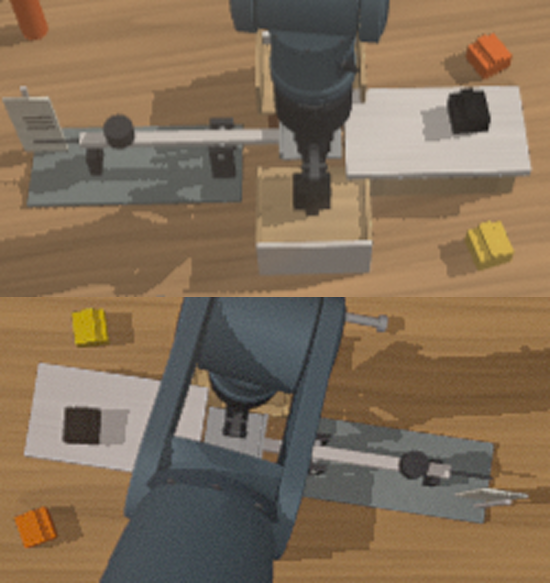

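```bash
python3 -c "
import cv2
b=cv2.imread('pics/scene10_raw.png')[200:280,210:290]
b=cv2.convertScaleAbs(b,alpha=2.5,beta=10)
cv2.imwrite('pics/d10.png',cv2.resize(b,None,fx=7,fy=7,interpolation=cv2.INTER_CUBIC))
from h import *
p=np.load('st.npy')
f=lambda X:np.round((proj('scene',st(p,np.array(X)/1e3))-[210,200])*7)
print(f([[52,1,76],[66.5,1,76]])); 
for x in (67,107): print(x,f([[x,-20,55],[x,20,55],[x,20,81],[x,-20,81]]).tolist())"
```

```text
[[258. 257.]
 [259. 295.]]
67 [[197.0, 327.0], [315.0, 325.0], [316.0, 288.0], [196.0, 291.0]]
107 [[198.0, 434.0], [319.0, 432.0], [319.0, 396.0], [197.0, 399.0]]
```

View pics/d10.png

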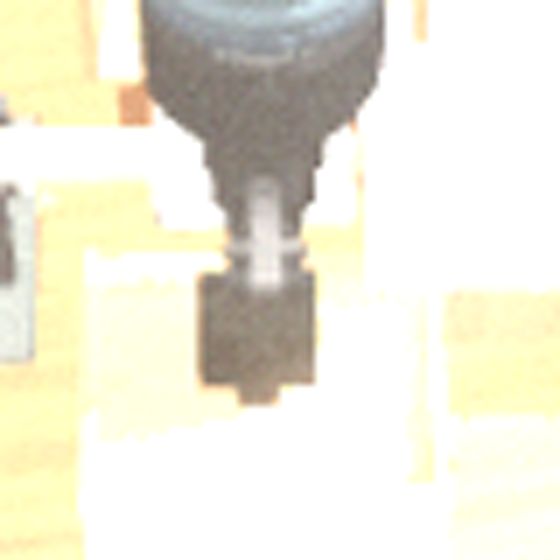

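drive_tool([
  {"slide":[0,-0.2,-0.05],"delta_rot":[0,0,0],"hand":0},
  {"slide":[0,-0.3,-0.1],"delta_rot":[0,0,0],"hand":0},
  {"slide":[0,-0.3,-0.2],"delta_rot":[0,0,0],"hand":0},
  {"slide":[0,-0.2,-0.3],"delta_rot":[0,0,0],"hand":0},
  {"slide":[0,0,-0.3],"delta_rot":[0,0,0],"hand":0},
])

```text
time_s: 11.1
eef_pos: [0.5927, -0.0415, 0.1242]
eef_rot: [-0.0, 0.754, 0.657, -0.0]
wrist_force: [0.1, -0.1, -0.7]
opening: -0.005
```

```bash
cat >crop.py <<'E'
import sys,cv2
k=sys.argv[1];n=sys.argv[2];x,y,w,h=map(int,sys.argv[3:7])
b=cv2.imread(f'pics/{n}{k}_raw.png')[y:y+h,x:x+w]
s=560/max(w,h)
cv2.imwrite(f'pics/d{n}{k}.png',cv2.resize(cv2.convertScaleAbs(b,alpha=2.5,beta=10),None,fx=s,fy=s,interpolation=cv2.INTER_CUBIC))
E
python3 snap.py 11; python3 crop.py 11 scene 210 200 80 80; python3 plan.py 2 53 1 66
```

```text
now st mm [  2.4   0.8 126.2] t 11.2 F [ 0.7 -0.1 -0. ] open 0.002
[0.002, 0.503, 0.604] [0.0007, 0.0001, 0.0]
[0.001, 0.505, 0.604] [0.0007, 0.0001, 0.0]
-> [53.  1. 66.]
```

View pics/dscene11.png

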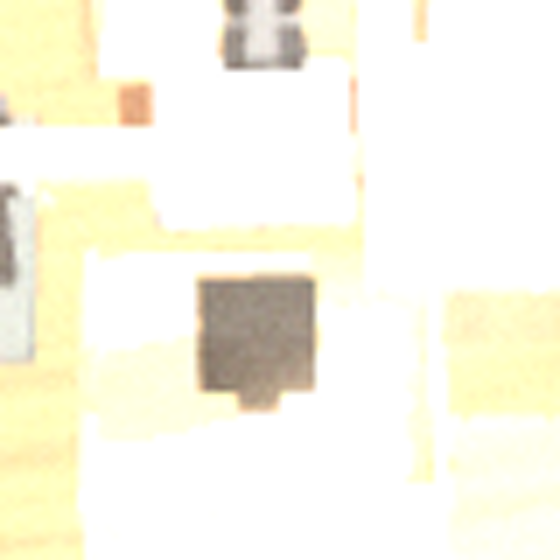

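```bash
python3 plan.py 2 40 1 110 3 40 1 66 5 79 1 66;python3 -c "
from h import *
p=np.load('st.npy')
f=lambda X:np.round((proj('scene',st(p,np.array(X)/1e3))-[210,200])*7)
for x in (55,60,65,70): print(x,f([[x,0,95],[x+26,0,95],[x+26,20,55],[x+32,0,95],[x+32,0,55]]).tolist())"
```

```text
now st mm [  2.4   0.8 126.2] t 11.2 F [ 0.7 -0.1 -0. ] open 0.002
[0.002, 0.375, 0.164] [0.0007, 0.0001, 0.0]
[0.001, 0.376, 0.163] [0.0007, 0.0001, 0.0]
-> [ 40.   1. 110.]
[-0.0, -0.0, 0.293] [-0.0, -0.0, 0.0]
[-0.0, -0.0, 0.294] [-0.0, -0.0, 0.0]
[-0.0, -0.0, 0.293] [-0.0, -0.0, 0.0]
-> [40.  1. 66.]
[-0.0, 0.156, -0.0] [-0.0, -0.0, 0.0]
[-0.0, 0.156, -0.0] [-0.0, -0.0, 0.0]
[-0.0, 0.156, -0.0] [-0.0, -0.0, 0.0]
[-0.0, 0.156, -0.0] [-0.0, -0.0, 0.0]
[-0.0, 0.156, -0.0] [-0.0, -0.0, 0.0]
-> [79.  1. 66.]
55 [[255.0, 237.0], [256.0, 307.0], [316.0, 362.0], [257.0, 323.0], [257.0, 379.0]]
60 [[255.0, 250.0], [257.0, 320.0], [317.0, 375.0], [257.0, 337.0], [258.0, 392.0]]
65 [[255.0, 264.0], [257.0, 334.0], [317.0, 389.0], [257.0, 350.0], [258.0, 406.0]]
70 [[256.0, 277.0], [257.0, 348.0], [318.0, 402.0], [257.0, 364.0], [258.0, 420.0]]
```

drive_tool([
  {"slide":[0,0.4,0.35],"delta_rot":[0,0,0],"hand":0},
  {"slide":[0,0.3,0.35],"delta_rot":[0,0,0],"hand":0},
  {"slide":[0,0.1,0.3],"delta_rot":[0,0,0],"hand":0},
  {"slide":[0,0.1,0],"delta_rot":[0,0,0],"hand":0},
  {"slide":[0,0.14,0],"delta_rot":[0,0,0],"hand":0},
])

```text
time_s: 11.82
eef_pos: [0.6457, -0.049, 0.074]
eef_rot: [-0.0, 0.754, 0.657, -0.0]
wrist_force: [0.3, 0.7, 0.7]
opening: 0.001
```

```bash
python3 snap.py 12; python3 crop.py 12 scene 210 200 80 80; python3 plan.py 2 54 1 66 3 79 1 66
```

```text
now st mm [54.2  0.9 74.7] t 11.93 F [-1.   0.7 -0.2] open -0.0
[0.001, -0.002, 0.087] [0.0003, 0.0, 0.0]
[0.001, -0.002, 0.087] [0.0003, 0.0001, 0.0]
-> [54.  1. 66.]
[-0.0, 0.167, 0.0] [0.0, -0.0, 0.0]
[-0.0, 0.167, 0.0] [0.0, -0.0, 0.0]
[-0.0, 0.166, 0.0] [0.0, -0.0, 0.0]
-> [79.  1. 66.]
```

View pics/dscene12.png

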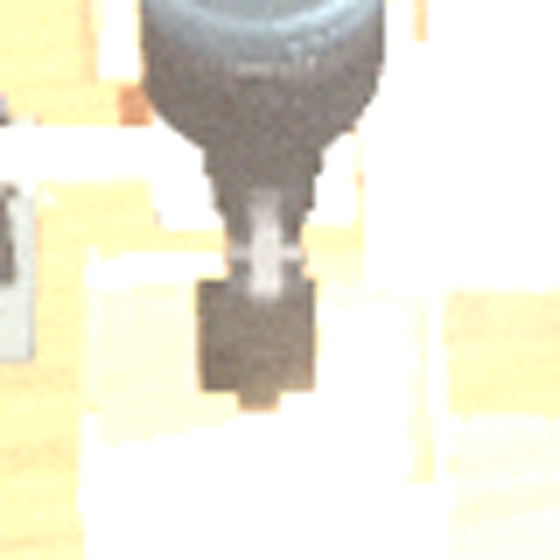

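drive_tool([
  {"slide":[0,0,0.1],"delta_rot":[0,0,0],"hand":0},
  {"slide":[0,0.04,0.08],"delta_rot":[0,0,0],"hand":0},
  {"slide":[0,0.16,0],"delta_rot":[0,0,0],"hand":0},
  {"slide":[0,0.16,0],"delta_rot":[0,0,0],"hand":0},
  {"slide":[0,0.14,0],"delta_rot":[0,0,0],"hand":0},
])

```text
time_s: 12.55
eef_pos: [0.6712, -0.0526, 0.0648]
eef_rot: [0.0, 0.754, 0.657, 0.0]
wrist_force: [0.4, 0.6, 0.7]
opening: -0.002
```

```bash
python3 snap.py 13; python3 crop.py 13 scene 210 200 80 80; python3 plan.py 1 81 1 66
```

```text
now st mm [79.1  0.9 64.9] t 12.65 F [-0.3 -1.  -0.3] open -0.003
[0.003, 0.038, -0.023] [0.0003, 0.0, 0.0]
-> [81.  1. 66.]
```

View pics/dscene13.png

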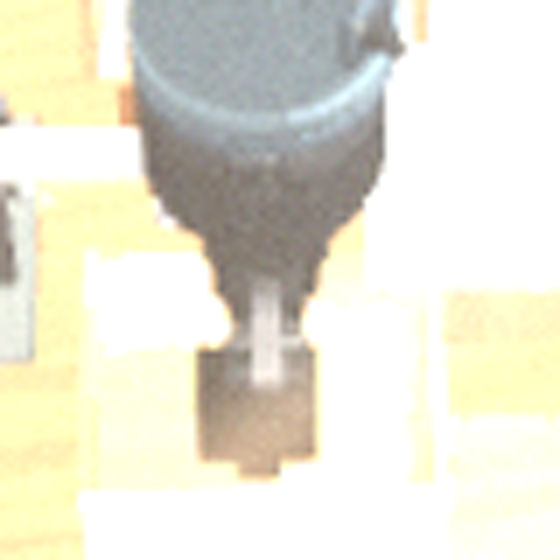

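drive_tool([
  {"slide":[0,-0.1,-0.3],"delta_rot":[0,0,0],"hand":0},
  {"slide":[0,0,-0.9],"delta_rot":[0,0,0],"hand":0},
  {"slide":[0,0.5,-0.2],"delta_rot":[0,0,0],"hand":0},
  {"slide":[0,0.9,0],"delta_rot":[0,0,0],"hand":0},
  {"slide":[0,0.1,0],"delta_rot":[0,0,0],"hand":0},
])

```text
time_s: 13.28
eef_pos: [0.7414, -0.0625, 0.1359]
eef_rot: [0.001, 0.754, 0.657, 0.001]
wrist_force: [-0.7, 0.3, -0.9]
opening: 0.001
```

```bash
python3 snap.py 14; python3 crop.py 14 scene 200 190 90 90; python3 plan.py 3 149 1 84
```

```text
now st mm [147.8   1.1 135. ] t 13.38 F [-0.1  0.6 -1. ] open -0.001
[-0.0, 0.008, 0.34] [-0.0, -0.0, 0.0]
[-0.001, 0.008, 0.34] [-0.0, -0.0, 0.0]
[-0.0, 0.008, 0.34] [-0.0001, -0.0, 0.0]
-> [149.   1.  84.]
```

View pics/dscene14.png

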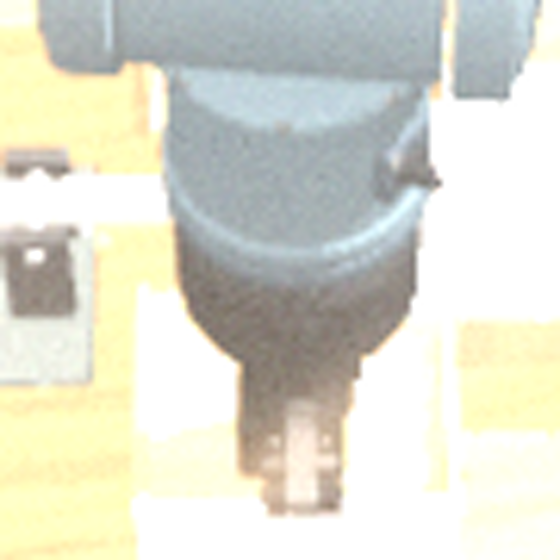

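Descend beyond the stop, then pull the block's top back.

drive_tool([
  {"slide":[0,0.05,0.35],"delta_rot":[0,0,0],"hand":0},
  {"slide":[0,0,0.35],"delta_rot":[0,0,0],"hand":0},
  {"slide":[0,0,0.28],"delta_rot":[0,0,0],"hand":0},
  {"slide":[0,-0.1,0],"delta_rot":[0,0,0],"hand":0},
  {"slide":[0,-0.15,0],"delta_rot":[0,0,0],"hand":0},
])

```text
time_s: 14.0
eef_pos: [0.7295, -0.0605, 0.0858]
eef_rot: [0.0, 0.754, 0.657, 0.0]
wrist_force: [-0.0, 0.0, -0.2]
opening: -0.0
```

drive_tool([
  {"slide":[0,-0.18,0],"delta_rot":[0,0,0],"hand":0},
  {"slide":[0,-0.18,0],"delta_rot":[0,0,0],"hand":0},
  {"slide":[0,-0.15,0],"delta_rot":[0,0,0],"hand":0},
  {"slide":[0,0,0],"delta_rot":[0,0,0],"hand":0},
  {"slide":[0,0,0],"delta_rot":[0,0,0],"hand":0},
])

```text
time_s: 14.62
eef_pos: [0.7055, -0.0573, 0.0874]
eef_rot: [0.001, 0.754, 0.657, 0.001]
wrist_force: [1.9, -0.5, 5.8]
opening: -0.0
```

```bash
python3 snap.py 15; python3 crop.py 15 scene 200 190 90 90; python3 plan.py 3 149 1 84
```

```text
now st mm [113.7   0.9  87.4] t 14.72 F [ 2.  -0.7  5.7] open -0.003
[0.001, 0.235, 0.023] [0.0004, 0.0, 0.0]
[0.0, 0.235, 0.023] [0.0004, 0.0, 0.0]
[0.001, 0.236, 0.023] [0.0003, 0.0001, 0.0]
-> [149.   1.  84.]
```

View pics/dscene15.png

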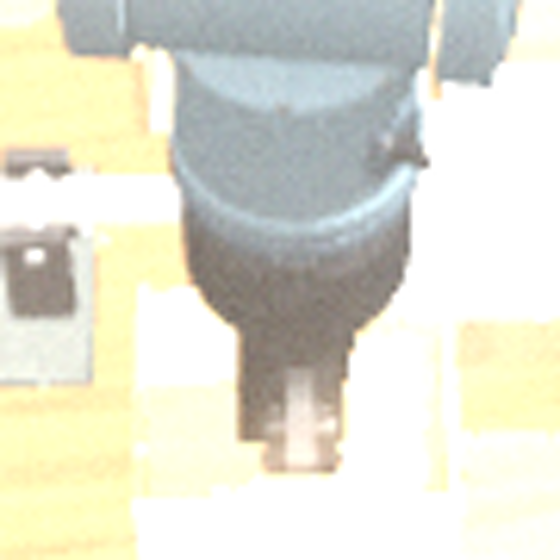

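View pics/v15.png

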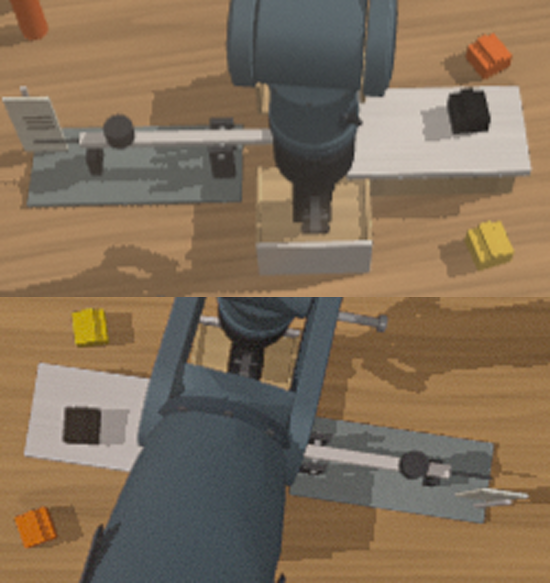

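drive_tool([
  {"slide":[0,0,-0.3],"delta_rot":[0,0,0],"hand":0},
  {"slide":[0,0,-0.8],"delta_rot":[0,0,0],"hand":0},
  {"slide":[0,-0.9,0],"delta_rot":[0,0,0],"hand":0},
  {"slide":[0,-1,0],"delta_rot":[0,0,0],"hand":0},
  {"slide":[0,0,0],"delta_rot":[0,0,0],"hand":0},
])

```text
time_s: 15.35
eef_pos: [0.6053, -0.0426, 0.1392]
eef_rot: [-0.003, 0.754, 0.657, -0.002]
wrist_force: [0.3, 0.1, 0.2]
opening: -0.002
```

```bash
python3 snap.py 16; python3 crop.py 16 scene 200 190 90 90; python3 plan.py 3 149 1 84
```

```text
now st mm [ 17.4   1.  141.4] t 15.45 F [ 0.9 -0.1 -0.1] open 0.002
[-0.0, 0.877, 0.383] [0.0001, 0.0, 0.0]
[-0.0, 0.878, 0.382] [0.0, 0.0, 0.0]
[-0.0, 0.877, 0.383] [0.0001, 0.0, 0.0]
-> [149.   1.  84.]
```

View pics/dscene16.png

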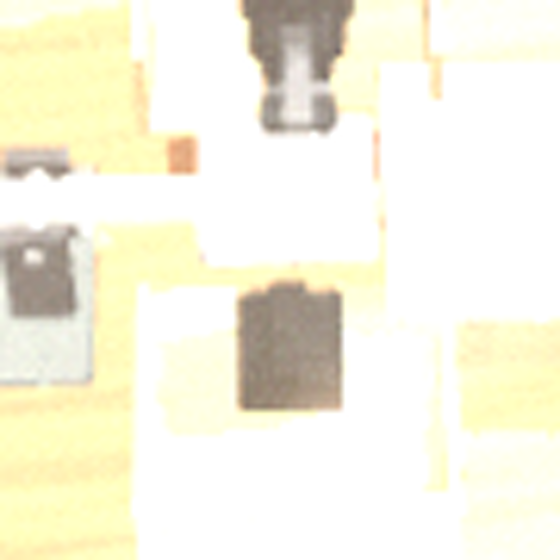

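drive_tool([
  {"slide":[0,0.1,0.65],"delta_rot":[0,0,0],"hand":0},
  {"slide":[0,0,0.65],"delta_rot":[0,0,0],"hand":0},
  {"slide":[0,0.2,0.03],"delta_rot":[0,0,0],"hand":0},
  {"slide":[0,0.22,0],"delta_rot":[0,0,0],"hand":0},
  {"slide":[0,0.2,0],"delta_rot":[0,0,0],"hand":0},
])

```text
time_s: 16.08
eef_pos: [0.6485, -0.0496, 0.0761]
eef_rot: [0.001, 0.754, 0.657, 0.001]
wrist_force: [-0.1, 0.2, -0.2]
opening: 0.001
```

```bash
python3 snap.py 17; python3 crop.py 17 scene 200 190 90 90; python3 plan.py 2 54 1 65 3 73 1 65
```

```text
now st mm [56.   0.7 75.9] t 16.18 F [-0.5 -0.4  0.2] open 0.002
[0.003, -0.021, 0.108] [0.0006, 0.0001, 0.0]
[0.002, -0.02, 0.109] [0.0006, 0.0, 0.0]
-> [54.  1. 65.]
[0.0, 0.127, -0.0] [-0.0, 0.0, 0.0]
[0.0, 0.127, -0.0] [-0.0, 0.0, 0.0]
[0.0, 0.126, -0.0] [-0.0, 0.0, 0.0]
-> [73.  1. 65.]
```

View pics/dscene17.png

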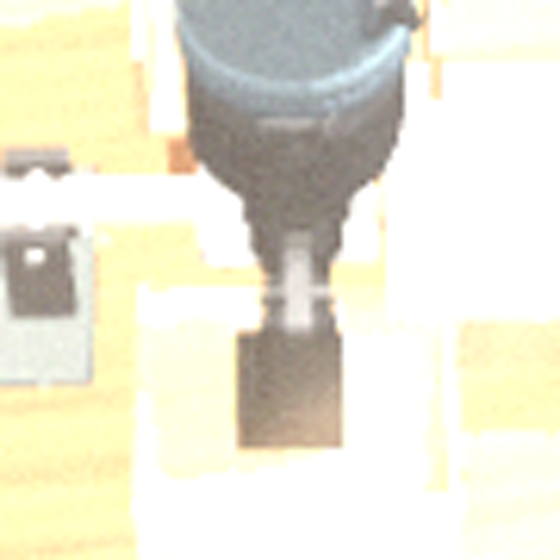

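drive_tool([
  {"slide":[0,-0.03,0.1],"delta_rot":[0,0,0],"hand":0},
  {"slide":[0,0,0.1],"delta_rot":[0,0,0],"hand":0},
  {"slide":[0,0.14,0],"delta_rot":[0,0,0],"hand":0},
  {"slide":[0,0.14,0],"delta_rot":[0,0,0],"hand":0},
  {"slide":[0,0.1,0],"delta_rot":[0,0,0],"hand":0},
])

```text
time_s: 16.8
eef_pos: [0.6641, -0.0516, 0.0644]
eef_rot: [0.0, 0.754, 0.657, 0.0]
wrist_force: [0.3, -0.3, 0.4]
opening: -0.001
```

drive_tool([
  {"slide":[0,-0.1,-0.2],"delta_rot":[0,0,0],"hand":0},
  {"slide":[0,-0.2,-0.9],"delta_rot":[0,0,0],"hand":0},
  {"slide":[0.4,-0.2,-0.9],"delta_rot":[0,0,0],"hand":0.7},
  {"slide":[0.9,-0.2,0],"delta_rot":[0,0,0],"hand":0.7},
  {"slide":[0.9,-0.2,0],"delta_rot":[0,0,0],"hand":0.7},
])

```text
time_s: 17.42
eef_pos: [0.634, 0.0644, 0.1663]
eef_rot: [0.001, 0.754, 0.657, 0.001]
wrist_force: [-0.2, -0.4, -0.3]
opening: 0.638
```

```bash
python3 snap.py 18 b; python3 plan.py 3 -15 173 140
```

```text
now st mm [ 24.5 115.3 165.4] t 17.52 F [ 0.3 -0.1  0.3] open 0.702
[0.386, -0.262, 0.17] [0.0001, -0.0002, 0.0005]
[0.385, -0.262, 0.169] [0.0, -0.0001, 0.0005]
[0.385, -0.263, 0.169] [0.0001, -0.0002, 0.0004]
-> [-15. 173. 140.]
```

View pics/v18.png

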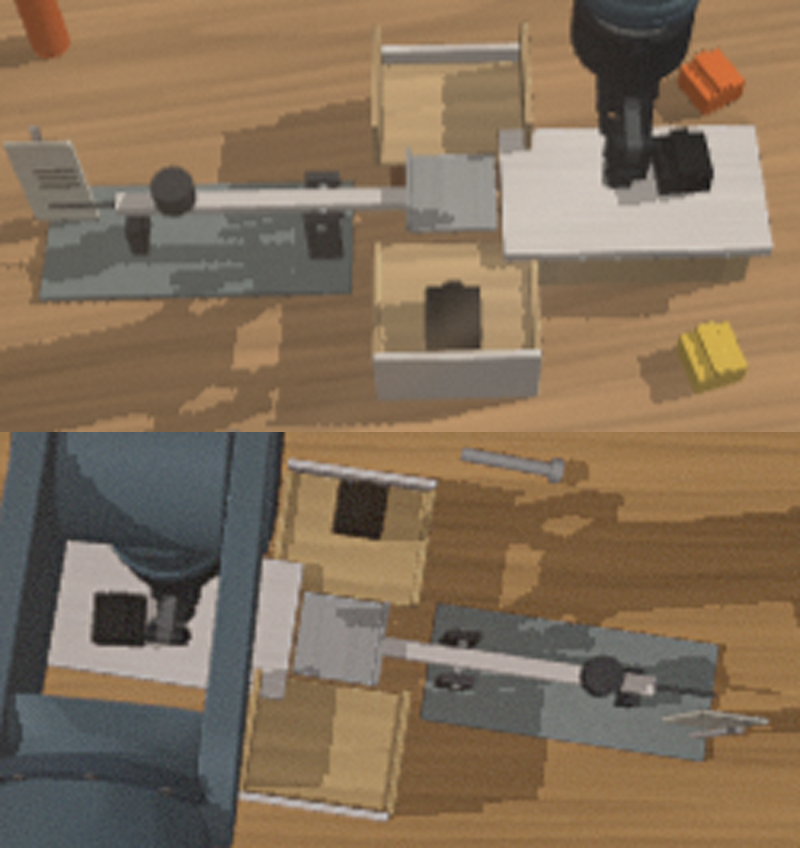

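drive_tool([
  {"slide":[0.38,-0.26,0.1],"delta_rot":[0,0,0],"hand":0.8},
  {"slide":[0.38,-0.26,0.1],"delta_rot":[0,0,0],"hand":0.8},
  {"slide":[0.37,-0.26,0.1],"delta_rot":[0,0,0],"hand":0.8},
  {"slide":[0,0,0.4],"delta_rot":[0,0,0],"hand":0.8},
  {"slide":[0,0,0],"delta_rot":[0,0,0],"hand":0.8},
])

```text
time_s: 18.15
eef_pos: [0.6011, 0.1249, 0.1265]
eef_rot: [-0.001, 0.754, 0.657, -0.002]
wrist_force: [0.9, 0.4, 0.6]
opening: 0.801
```

```bash
python3 snap.py 19; python3 crop.py 19 scene 270 170 90 90; python3 plan.py 3 -15 172 77;python3 -c "
from h import *
p=np.load('st.npy')
f=lambda X:np.round((proj('scene',st(p,np.array(X)/1e3))-[270,170])*6.22)
print(f([[-15,172,130],[-15+34,172,130]]).tolist(), f([[5,172,96],[5,152,96],[-35,152,96]]).tolist())"
```

```text
now st mm [-13.  167.  128.5] t 18.25 F [ 0.4 -0.7  0.4] open 0.8
[0.034, -0.013, 0.344] [-0.0001, 0.0, -0.0001]
[0.034, -0.013, 0.343] [-0.0001, 0.0001, -0.0]
[0.033, -0.013, 0.344] [-0.0001, 0.0, -0.0001]
-> [-15. 172.  77.]
[[305.0, 180.0], [315.0, 257.0]] [[300.0, 272.0], [248.0, 273.0], [239.0, 186.0]]
```

View pics/dscene19.png

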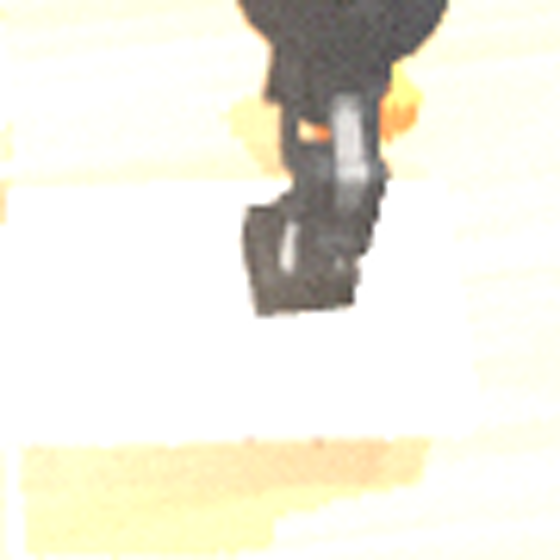

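```bash
python3 -c "
from h import *
p=np.load('st.npy')
for u,v in((258,315),(352,303)): print(inv(p,back('scene',(u/6.22+270,v/6.22+170),.07))*1e3)
print(inv(p,back('scene',(246/6.22+270,207/6.22+170),.096))*1e3)"
```

```text
[  8.09861205 158.08853159]
[  3.50445954 195.30210754]
[-25.22093247 153.79930263]
```

drive_tool([
  {"slide":[0.13,-0.02,0],"delta_rot":[0,0,0],"hand":0.8},
  {"slide":[0,0,0.35],"delta_rot":[0,0,0],"hand":0.8},
  {"slide":[0,0,0.35],"delta_rot":[0,0,0],"hand":0.8},
  {"slide":[0,0,0.32],"delta_rot":[0,0,0],"hand":0.8},
  {"slide":[0,0,0],"delta_rot":[0,0,0],"hand":0.6},
])

```text
time_s: 18.88
eef_pos: [0.601, 0.1314, 0.0756]
eef_rot: [-0.001, 0.754, 0.657, -0.002]
wrist_force: [0.2, 0.8, 0.6]
opening: 0.606
```

drive_tool([
  {"slide":[0,0,0],"delta_rot":[0,0,0],"hand":0.5},
  {"slide":[0,0,0],"delta_rot":[0,0,0],"hand":0.3},
  {"slide":[0,0,0],"delta_rot":[0,0,0],"hand":0.3},
  {"slide":[0,0,0],"delta_rot":[0,0,0],"hand":0.3},
  {"slide":[0,0,0],"delta_rot":[0,0,0],"hand":0.3},
])

```text
time_s: 19.5
eef_pos: [0.6033, 0.1315, 0.0788]
eef_rot: [0.0, 0.754, 0.657, 0.0]
wrist_force: [-0.3, 0.2, 2.3]
opening: 0.461
```

```bash
python3 snap.py 20; python3 crop.py 20 scene 270 170 90 90; python3 plan.py 2 0 160 78 5 0 2 78
```

```text
now st mm [-13.5 174.1  78.8] t 19.6 F [ 0.2 -0.9  4.7] open 0.464
[-0.141, 0.135, 0.009] [0.0002, -0.0, 0.0]
[-0.141, 0.135, 0.008] [0.0002, -0.0001, 0.0]
-> [  0. 160.  78.]
[-0.632, -0.0, 0.0] [-0.0, 0.0, 0.0]
[-0.632, -0.0, 0.0] [-0.0, 0.0, 0.0]
[-0.632, -0.0, 0.0] [-0.0, 0.0, 0.0]
[-0.632, -0.0, 0.0] [-0.0, 0.0, 0.0]
[-0.632, -0.0, 0.0] [-0.0, 0.0, 0.0]
-> [ 0.  2. 78.]
```

View pics/dscene20.png

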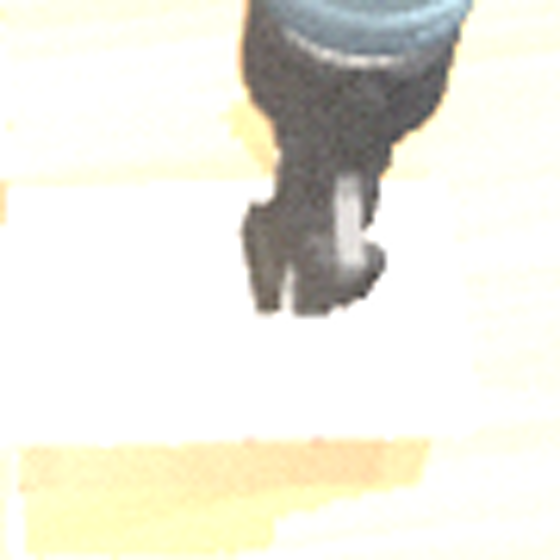

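drive_tool([
  {"slide":[0,0.13,0],"delta_rot":[0,0,0],"hand":0.3},
  {"slide":[0,0.13,0],"delta_rot":[0,0,0],"hand":0.3},
  {"slide":[-0.4,0,0],"delta_rot":[0,0,0],"hand":0.3},
  {"slide":[-0.6,0,0],"delta_rot":[0,0,0],"hand":0.3},
  {"slide":[-0.28,0,0],"delta_rot":[0,0,0],"hand":0.3},
])

```text
time_s: 20.23
eef_pos: [0.6073, 0.0655, 0.0789]
eef_rot: [0.0, 0.754, 0.657, 0.001]
wrist_force: [1.5, 5.0, 5.6]
opening: 0.463
```

```bash
python3 snap.py 21; python3 crop.py 21 scene 240 170 90 90; python3 plan.py 5 0 2 78;python3 -c "
from h import *
p=np.load('st.npy')
f=lambda X:np.round((proj('scene',st(p,np.array(X)/1e3))-[240,170])*6.22)
for d in (0,5,10): y=110-d;print(d,f([[20,y,78],[20,y-20,70],[20,y+20,70],[20,y-20,96],[-20,y-20,96]]).tolist())"
```

```text
now st mm [ -0.4 107.8  78.8] t 20.32 F [-2.2 -4.   5.3] open 0.457
[-0.423, 0.002, 0.004] [0.0001, 0.0001, -0.0001]
[-0.423, 0.002, 0.004] [0.0, 0.0001, -0.0001]
[-0.424, 0.002, 0.003] [0.0001, 0.0001, -0.0001]
[-0.423, 0.002, 0.003] [0.0, 0.0, -0.0001]
[-0.424, 0.002, 0.004] [0.0001, 0.0001, -0.0001]
-> [-0.  2. 78.]
0 [[325.0, 333.0], [272.0, 345.0], [375.0, 343.0], [276.0, 310.0], [269.0, 221.0]]
5 [[312.0, 334.0], [259.0, 345.0], [362.0, 343.0], [262.0, 311.0], [256.0, 222.0]]
10 [[299.0, 334.0], [246.0, 345.0], [349.0, 343.0], [249.0, 311.0], [243.0, 222.0]]
```

View pics/dscene21.png

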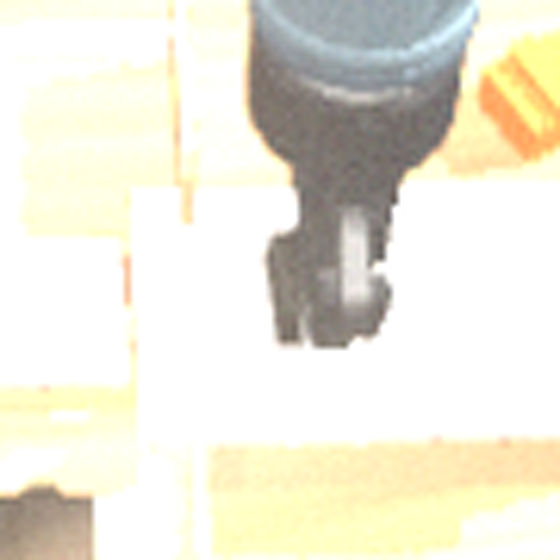

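drive_tool([
  {"slide":[-0.4,0,0],"delta_rot":[0,0,0],"hand":0.3},
  {"slide":[-0.45,0,0],"delta_rot":[0,0,0],"hand":0.3},
  {"slide":[-0.45,0,0],"delta_rot":[0,0,0],"hand":0.3},
  {"slide":[-0.45,0,0],"delta_rot":[0,0,0],"hand":0.3},
  {"slide":[-0.35,0,0],"delta_rot":[0,0,0],"hand":0.3},
])

```text
time_s: 20.95
eef_pos: [0.592, -0.0389, 0.0778]
eef_rot: [-0.0, 0.754, 0.657, -0.0]
wrist_force: [-0.4, 0.8, -0.5]
opening: 0.461
```

```bash
python3 snap.py 22; python3 crop.py 22 scene 200 170 90 90; python3 plan.py 5 0 2 78;python3 -c "
from h import *
p=np.load('st.npy')
f=lambda X:np.round((proj('scene',st(p,np.array(X)/1e3))-[200,170])*6.22)
for d in (-5,0,5): y=d;print(d,f([[20,y,78],[20,y-20,70],[20,y+20,70],[20,y-20,96],[-20,y-20,96]]).tolist())"
```

```text
now st mm [-1.5  2.8 77.5] t 21.05 F [ 0.3 -0.5 -0.2] open 0.462
[-0.003, 0.006, -0.002] [-0.0001, 0.0001, -0.0001]
[-0.003, 0.006, -0.002] [-0.0001, 0.0001, -0.0001]
[-0.003, 0.006, -0.002] [-0.0001, 0.0, -0.0001]
[-0.003, 0.006, -0.002] [-0.0001, 0.0001, -0.0002]
[-0.004, 0.007, -0.002] [-0.0, 0.0, -0.0001]
-> [ 0.  2. 78.]
-5 [[274.0, 339.0], [223.0, 351.0], [326.0, 349.0], [221.0, 316.0], [220.0, 227.0]]
0 [[287.0, 339.0], [236.0, 351.0], [339.0, 349.0], [234.0, 316.0], [233.0, 227.0]]
5 [[300.0, 339.0], [249.0, 350.0], [352.0, 348.0], [247.0, 316.0], [246.0, 227.0]]
```

View pics/dscene22.png

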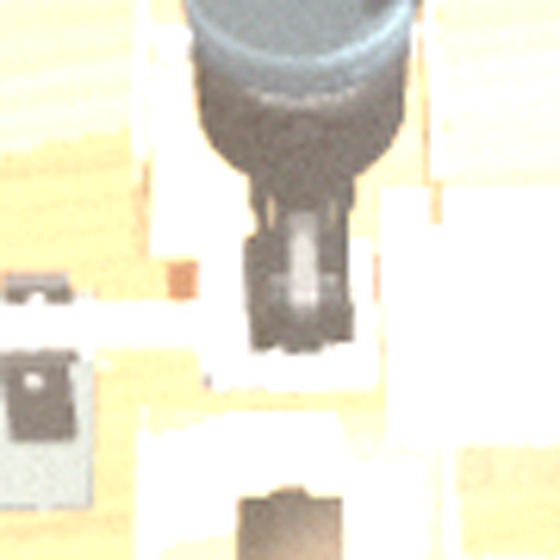

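drive_tool([
  {"slide":[-0.04,0.01,0],"delta_rot":[0,0,0],"hand":0.3},
  {"slide":[-0.04,0.01,0],"delta_rot":[0,0,0],"hand":0.3},
  {"slide":[0,0,0],"delta_rot":[0,0,0],"hand":0.3},
  {"slide":[0,0,0],"delta_rot":[0,0,0],"hand":0.6},
  {"slide":[0,0,0],"delta_rot":[0,0,0],"hand":0.9},
])

```text
time_s: 21.68
eef_pos: [0.5933, -0.0416, 0.0784]
eef_rot: [0.0, 0.754, 0.657, 0.0]
wrist_force: [0.6, 0.4, -0.2]
opening: 0.794
```

drive_tool([
  {"slide":[0,0,0],"delta_rot":[0,0,0],"hand":0.9},
  {"slide":[0,0,-0.4],"delta_rot":[0,0,0],"hand":0.9},
  {"slide":[0,0,-0.8],"delta_rot":[0,0,0],"hand":0.9},
  {"slide":[0,0,-0.8],"delta_rot":[0,0,0],"hand":0},
  {"slide":[0,0,0],"delta_rot":[0,0,0],"hand":0},
])

```text
time_s: 22.3
eef_pos: [0.5961, -0.0425, 0.1842]
eef_rot: [0.004, 0.754, 0.657, 0.003]
wrist_force: [1.2, 0.1, -0.2]
opening: 0.485
```

drive_tool([
  {"slide":[0,0,0],"delta_rot":[0,0,0],"hand":0},
  {"slide":[0,0,0],"delta_rot":[0,0,0],"hand":0},
  {"slide":[0,0,0],"delta_rot":[0,0,0],"hand":0},
  {"slide":[0,0,0],"delta_rot":[0,0,0],"hand":0},
  {"slide":[0,0,0],"delta_rot":[0,0,0],"hand":0},
])

```text
time_s: 22.92
eef_pos: [0.5929, -0.0418, 0.1779]
eef_rot: [-0.0, 0.754, 0.657, -0.0]
wrist_force: [0.0, -0.5, 0.0]
opening: -0.003
```

drive_tool([
  {"slide":[0,0,0],"delta_rot":[0,0,0],"hand":0},
  {"slide":[0,0,0],"delta_rot":[0,0,0],"hand":0},
  {"slide":[0,0,0],"delta_rot":[0,0,0],"hand":0},
  {"slide":[0,0,0],"delta_rot":[0,0,0],"hand":0},
  {"slide":[0,0,0],"delta_rot":[0,0,0],"hand":0},
])

```text
time_s: 23.55
eef_pos: [0.5931, -0.0418, 0.1782]
eef_rot: [0.0, 0.754, 0.657, 0.0]
wrist_force: [0.5, -1.5, -0.5]
opening: 0.002
```

```bash
python3 snap.py 23 b; python3 crop.py 23 scene 200 170 90 90; python3 plan.py 1 0 2 177
```

```text
now st mm [  0.    1.  178.2] t 23.65 F [-0.1 -0.1  0.9] open -0.0
[0.019, -0.0, 0.024] [0.0, -0.0, 0.0]
-> [  0.   2. 177.]
```

View pics/v23.png

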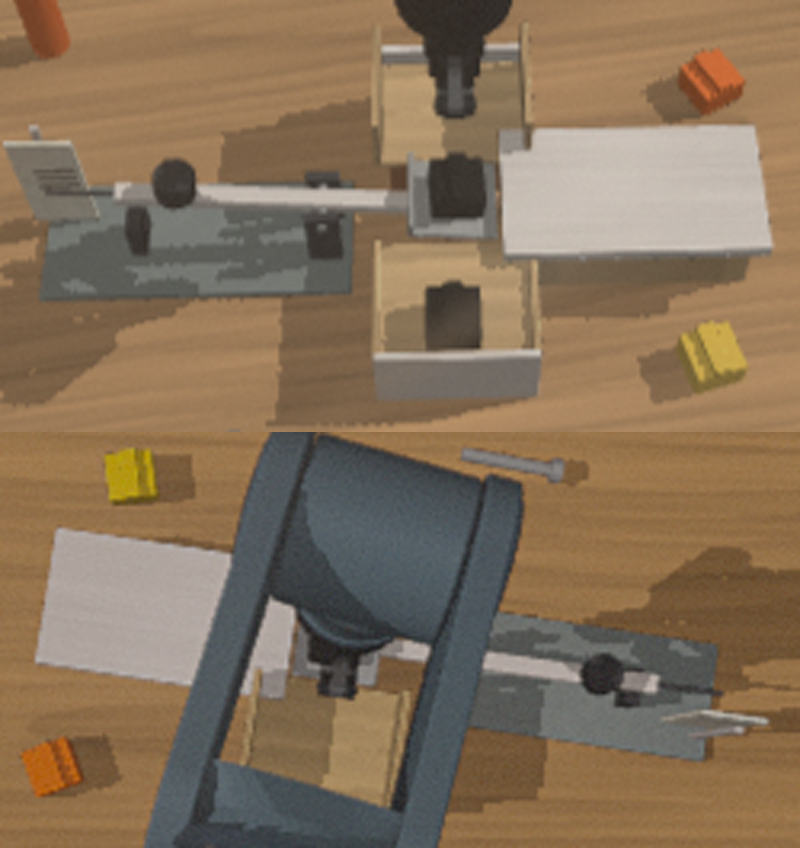

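View pics/dscene23.png

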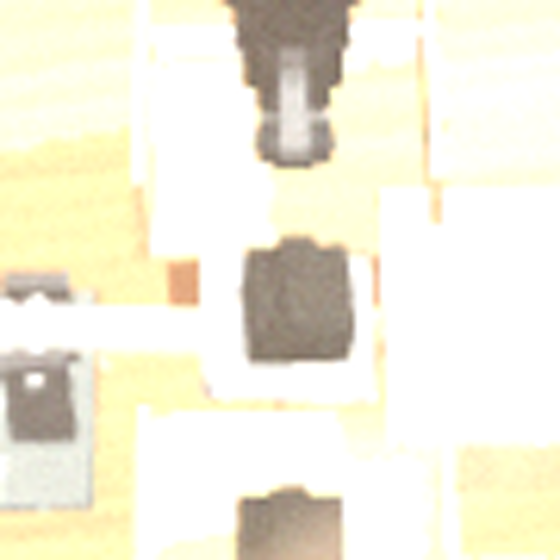

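drive_tool([
  {"slide":[0.04,0.97,0],"delta_rot":[0,0,0],"hand":0},
  {"slide":[0,0,0.3],"delta_rot":[0,0,0],"hand":0},
  {"slide":[0,0,0.8],"delta_rot":[0,0,0],"hand":0},
  {"slide":[0,0,0.8],"delta_rot":[0,0,0],"hand":0},
  {"slide":[0,0,0.18],"delta_rot":[0,0,0],"hand":0},
])

```text
time_s: 24.28
eef_pos: [0.6382, -0.0456, 0.0705]
eef_rot: [-0.003, 0.754, 0.657, -0.002]
wrist_force: [-0.5, 0.3, 0.3]
opening: -0.002
```

```bash
python3 snap.py 24; python3 plan.py 10 -24 3 73
```

```text
now st mm [47.5  3.1 73.3] t 24.38 F [0.6 0.5 1.1] open -0.002
[-0.0, -0.143, 0.001] [-0.0001, -0.0, 0.0]
[-0.0, -0.143, 0.001] [-0.0001, -0.0, 0.0]
[-0.0, -0.143, 0.001] [-0.0001, -0.0, 0.0]
[-0.0, -0.143, 0.001] [-0.0001, -0.0, 0.0]
[-0.0, -0.143, 0.001] [-0.0001, -0.0, 0.0]
[-0.0, -0.143, 0.001] [-0.0001, -0.0, 0.0]
[-0.0, -0.143, 0.0] [-0.0, -0.0, 0.0]
[-0.001, -0.143, 0.0] [-0.0001, -0.0, 0.0]
[-0.0, -0.143, 0.001] [-0.0, -0.0, 0.0]
[-0.001, -0.143, 0.0] [-0.0001, -0.0001, 0.0]
-> [-24.   3.  73.]
```

View pics/v24.png

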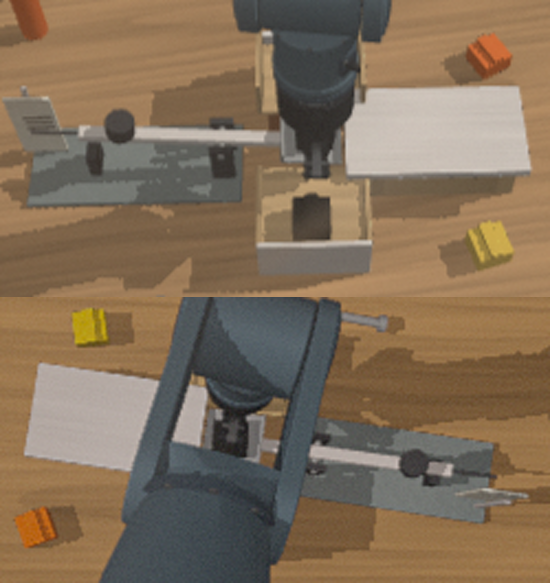

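drive_tool([
  {"slide":[0,-0.2,0],"delta_rot":[0,0,0],"hand":0},
  {"slide":[0,-0.12,0],"delta_rot":[0,0,0],"hand":0},
  {"slide":[0,-0.12,0],"delta_rot":[0,0,0],"hand":0},
  {"slide":[0,-0.12,0],"delta_rot":[0,0,0],"hand":0},
  {"slide":[0,-0.12,0],"delta_rot":[0,0,0],"hand":0},
])

```text
time_s: 25.0
eef_pos: [0.6077, -0.0418, 0.0747]
eef_rot: [0.0, 0.754, 0.657, 0.0]
wrist_force: [1.7, -0.4, 1.1]
opening: -0.001
```

drive_tool([
  {"slide":[0,-0.12,0],"delta_rot":[0,0,0],"hand":0},
  {"slide":[0,-0.12,0],"delta_rot":[0,0,0],"hand":0},
  {"slide":[0,-0.12,0],"delta_rot":[0,0,0],"hand":0},
  {"slide":[0,-0.12,0],"delta_rot":[0,0,0],"hand":0},
  {"slide":[0,-0.1,0],"delta_rot":[0,0,0],"hand":0},
])

```text
time_s: 25.62
eef_pos: [0.5788, -0.0379, 0.0743]
eef_rot: [0.0, 0.754, 0.657, 0.0]
wrist_force: [1.8, -0.4, 1.9]
opening: -0.002
```

```bash
python3 snap.py 25; python3 crop.py 25 top 230 150 100 100;python3 plan.py 10 -24 3 73
```

```text
now st mm [-15.4   3.1  74. ] t 25.73 F [-0.3 -0.1 -0.9] open 0.001
[-0.0, -0.017, 0.002] [-0.0, -0.0, 0.0]
[-0.0, -0.017, 0.002] [-0.0, -0.0, 0.0]
[-0.0, -0.017, 0.002] [-0.0001, -0.0, 0.0]
[-0.0, -0.017, 0.002] [-0.0, -0.0, 0.0]
[-0.0, -0.017, 0.002] [-0.0001, -0.0, 0.0]
[-0.0, -0.017, 0.002] [-0.0, -0.0, 0.0]
[-0.0, -0.017, 0.002] [-0.0001, -0.0, 0.0]
[-0.001, -0.017, 0.002] [-0.0, -0.0, 0.0]
[-0.0, -0.018, 0.002] [-0.0001, -0.0, 0.0]
[-0.001, -0.017, 0.001] [-0.0, -0.0, 0.0]
-> [-24.   3.  73.]
```

View pics/v25.png

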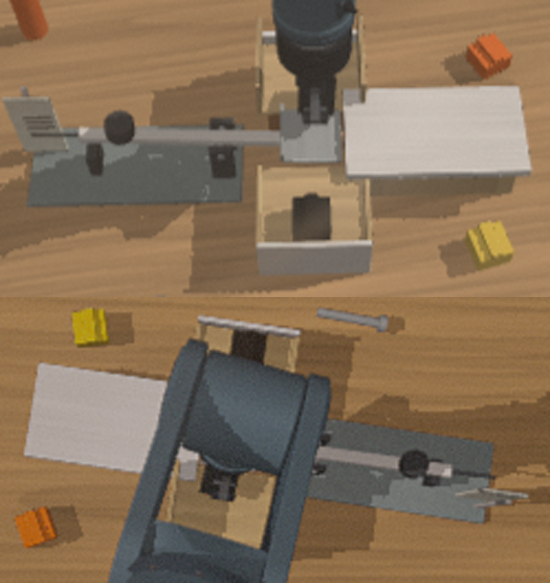

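View pics/dtop25.png

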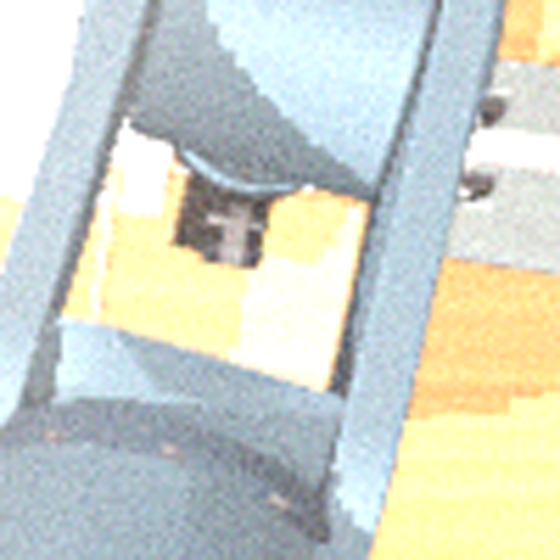

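drive_tool([
  {"slide":[0,-0.08,0],"delta_rot":[0,0,0],"hand":0},
  {"slide":[0,-0.08,0],"delta_rot":[0,0,0],"hand":0},
  {"slide":[0,-0.07,0],"delta_rot":[0,0,0],"hand":0},
  {"slide":[0,0,0],"delta_rot":[0,0,0],"hand":0},
  {"slide":[0,0.2,0],"delta_rot":[0,0,0],"hand":0},
])

```text
time_s: 26.35
eef_pos: [0.5769, -0.0374, 0.0739]
eef_rot: [-0.001, 0.754, 0.657, -0.0]
wrist_force: [0.2, -1.2, -0.2]
opening: -0.0
```

drive_tool([
  {"slide":[0,0.3,-0.4],"delta_rot":[0,0,0],"hand":0},
  {"slide":[0,0.7,-0.5],"delta_rot":[0,0,0],"hand":0},
  {"slide":[0,0.7,0],"delta_rot":[0,0,0],"hand":0},
  {"slide":[0,0.4,0],"delta_rot":[0,0,0],"hand":0},
  {"slide":[0,0,0],"delta_rot":[0,0,0],"hand":0},
])

```text
time_s: 26.98
eef_pos: [0.6824, -0.0522, 0.1185]
eef_rot: [-0.0, 0.754, 0.657, -0.0]
wrist_force: [-0.4, -0.3, 1.0]
opening: 0.001
```

```bash
python3 snap.py 26; python3 crop.py 26 top 230 150 100 100;python3 plan.py 1 -24 3 73
```

```text
now st mm [ 88.2   3.1 118.3] t 27.07 F [-0.6 -0.2  0.2] open -0.0
[-0.001, -2.243, 0.911] [-0.0006, -0.0, 0.0001]
-> [-24.   3.  73.]
```

View pics/v26.png

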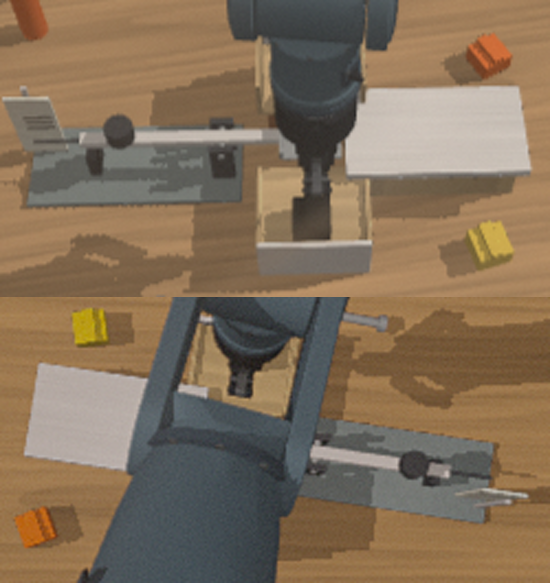

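View pics/dtop26.png

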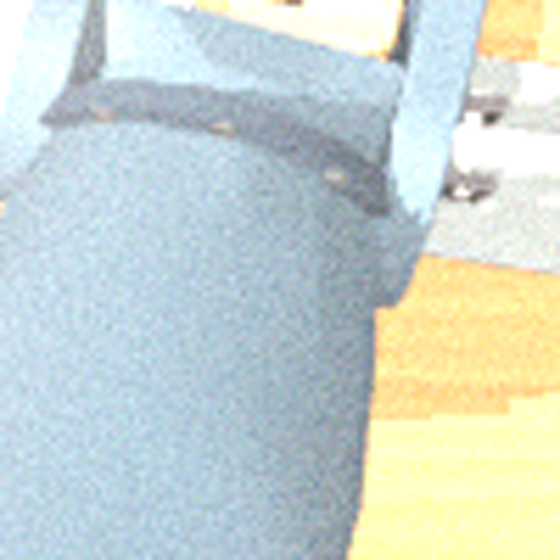

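drive_tool([
  {"slide":[0,-0.3,-0.9],"delta_rot":[0,0,0],"hand":0},
  {"slide":[0.9,-0.3,0],"delta_rot":[0,0,0],"hand":0},
  {"slide":[0.9,-0.3,0],"delta_rot":[0,0,0],"hand":0},
  {"slide":[0.9,0,0],"delta_rot":[0,0,0],"hand":0},
  {"slide":[0.2,0,0],"delta_rot":[0,0,0],"hand":0},
])

```text
time_s: 27.7
eef_pos: [0.6555, 0.1007, 0.1642]
eef_rot: [-0.0, 0.753, 0.658, -0.0]
wrist_force: [-0.7, 0.5, -0.0]
opening: 0.003
```

```bash
python3 snap.py 27 b; python3 plan.py 1 -24 3 73
```

```text
now st mm [ 43.1 148.9 164. ] t 27.8 F [ 0.5 -0.8  0.4] open 0.002
[-2.915, -1.348, 1.822] [-0.0002, 0.0001, 0.0007]
-> [-24.   3.  73.]
```

View pics/v27.png

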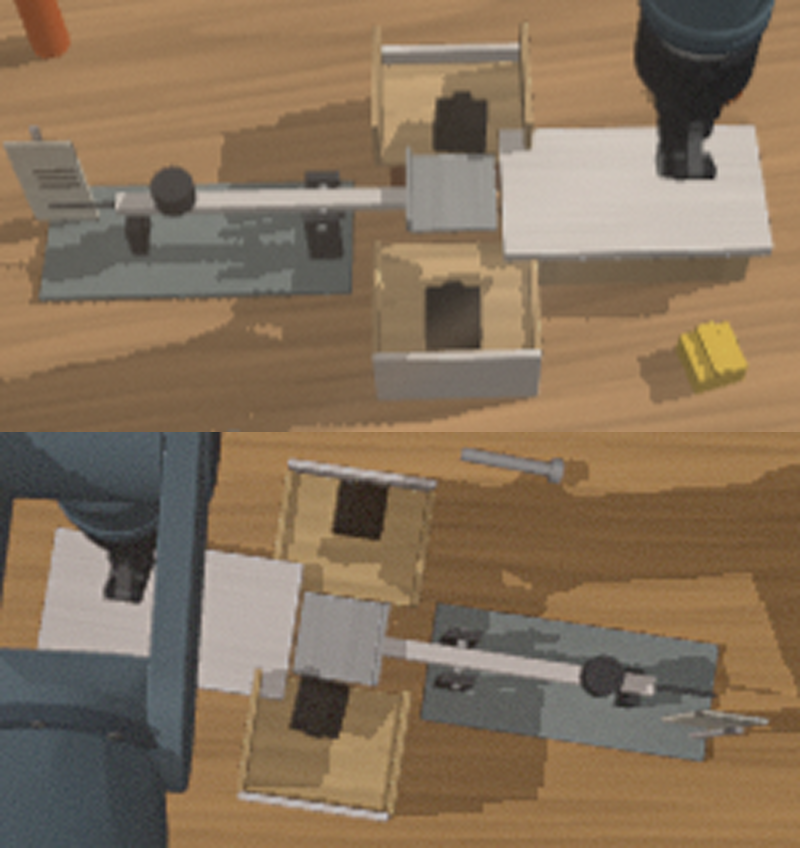

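drive_tool([
  {"slide":[-0.9,-0.2,0],"delta_rot":[0,0,0],"hand":0},
  {"slide":[-1,-0.3,0],"delta_rot":[0,0,0],"hand":0},
  {"slide":[-0.98,-0.4,0.3],"delta_rot":[0,0,0],"hand":0},
  {"slide":[0,0,0.7],"delta_rot":[0,0,0],"hand":0},
  {"slide":[0,0,0.5],"delta_rot":[0,0,0],"hand":0},
])

```text
time_s: 28.42
eef_pos: [0.5911, -0.0413, 0.088]
eef_rot: [-0.0, 0.755, 0.656, -0.001]
wrist_force: [-0.0, -0.5, -0.1]
opening: -0.001
```

```bash
python3 snap.py 28; python3 plan.py 1 -10 5 76
```

```text
now st mm [-3.9  2.3 86. ] t 28.52 F [-0.2  0.6 -0.9] open 0.001
[0.053, -0.121, 0.201] [-0.002, -0.0001, -0.0008]
-> [-10.   5.  76.]
```

View pics/v28.png

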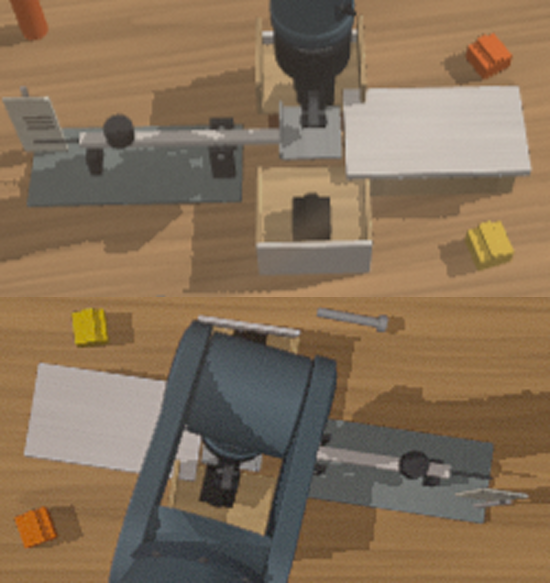

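drive_tool([
  {"slide":[0.06,0,0.2],"delta_rot":[0,0,0],"hand":0},
  {"slide":[0.03,-0.18,0],"delta_rot":[0,0,0],"hand":0},
  {"slide":[0,-0.18,0],"delta_rot":[0,0,0],"hand":0},
  {"slide":[0,-0.18,0],"delta_rot":[0,0,0],"hand":0},
  {"slide":[0,-0.18,0],"delta_rot":[0,0,0],"hand":0},
])

```text
time_s: 29.15
eef_pos: [0.5581, -0.0293, 0.0803]
eef_rot: [0.001, 0.754, 0.657, 0.001]
wrist_force: [2.9, -0.6, 3.1]
opening: 0.003
```

drive_tool([
  {"slide":[0,0.2,0],"delta_rot":[0,0,0],"hand":0},
  {"slide":[0,0.3,-0.6],"delta_rot":[0,0,0],"hand":0},
  {"slide":[0.6,0.4,-1],"delta_rot":[0,0,0],"hand":0},
  {"slide":[1,0,0],"delta_rot":[0,0,0],"hand":0},
  {"slide":[1,0,0],"delta_rot":[0,0,0],"hand":0},
])

```text
time_s: 29.78
eef_pos: [0.621, 0.0942, 0.1601]
eef_rot: [0.001, 0.754, 0.657, 0.0]
wrist_force: [-0.2, 0.2, -0.2]
opening: 0.002
```

drive_tool([
  {"slide":[0.4,0,0],"delta_rot":[0,0,0],"hand":0},
  {"slide":[0,0,0],"delta_rot":[0,0,0],"hand":0},
  {"slide":[0,0,0],"delta_rot":[0,0,0],"hand":0},
  {"slide":[0,0,0],"delta_rot":[0,0,0],"hand":0},
  {"slide":[0,0,0],"delta_rot":[0,0,0],"hand":0},
])

```text
time_s: 30.4
eef_pos: [0.6225, 0.112, 0.1592]
eef_rot: [0.0, 0.754, 0.657, -0.0]
wrist_force: [0.3, -0.1, -0.7]
opening: 0.005
```

```bash
python3 snap.py 29 b; python3 plan.py 1 -10 5 76
```

```text
now st mm [  8.1 157.8 159.3] t 30.5 F [ 0.8 -0.1 -0.2] open -0.0
[-3.055, -0.36, 1.665] [0.0, 0.0, -0.0003]
-> [-10.   5.  76.]
```

View pics/v29.png

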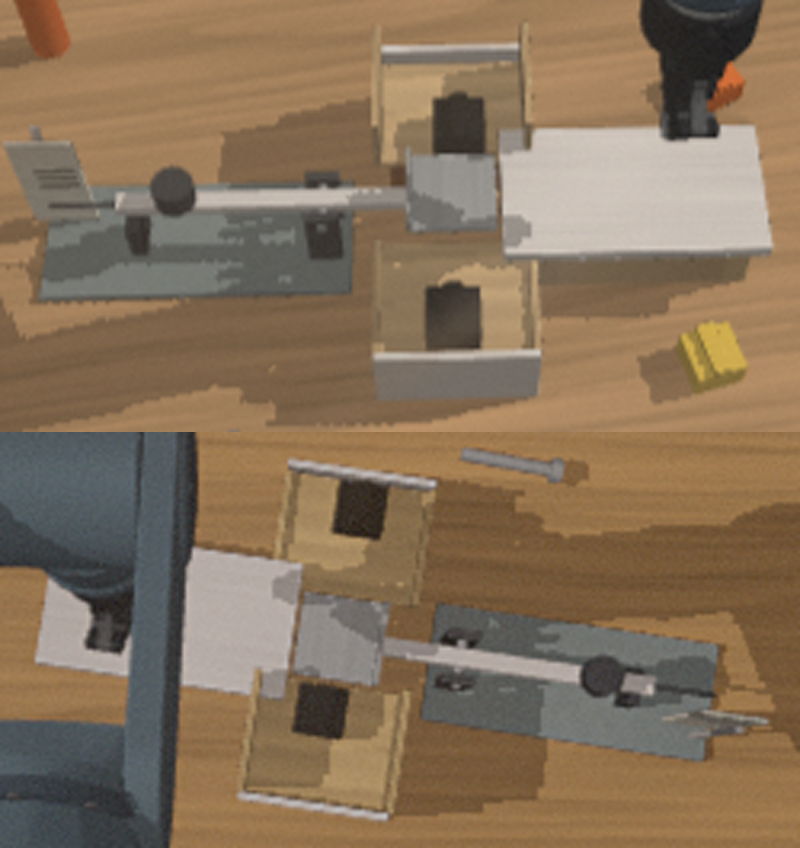

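```bash
python3 crop.py 29 top 230 170 80 80; python3 -c "
from h import *
p=np.load('st.npy')
print(inv(p,back('top',crop('top',(321,278)),.083))*1e3)
print(inv(p,back('scene',crop('scene',(460,137)),.075))*1e3)"
```

```text
[-59.89540701   4.73830493]
[-44.41130907   6.51011114]
```

View pics/dtop29.png

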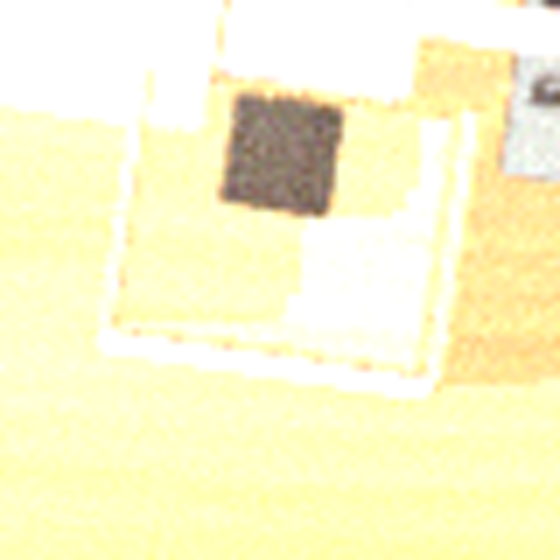

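drive_tool([
  {"slide":[-1,-0.1,0],"delta_rot":[0,0,0],"hand":0},
  {"slide":[-1,-0.1,0],"delta_rot":[0,0,0],"hand":0},
  {"slide":[-1,-0.1,0.4],"delta_rot":[0,0,0],"hand":0},
  {"slide":[-0.05,0,0.9],"delta_rot":[0,0,0],"hand":0},
  {"slide":[0,0,0.2],"delta_rot":[0,0,0],"hand":0},
])

```text
time_s: 31.12
eef_pos: [0.5843, -0.0362, 0.0814]
eef_rot: [-0.002, 0.754, 0.656, -0.002]
wrist_force: [-0.5, 1.0, 1.1]
opening: 0.004
```

```bash
python3 snap.py 30; python3 plan.py 1 -10 5 73.5 5 -46 5 73.5
```

```text
now st mm [-7.9  6.3 83.3] t 31.23 F [-0.  -0.1 -0.5] open -0.003
[-0.027, -0.042, 0.196] [-0.0008, -0.0001, 0.0001]
-> [-10.    5.   73.5]
[0.0, -0.144, -0.0] [-0.0, -0.0, -0.0]
[0.0, -0.144, -0.0] [-0.0, -0.0, -0.0]
[0.0, -0.144, -0.0] [-0.0, -0.0, -0.0]
[0.0, -0.144, -0.0] [-0.0, -0.0, -0.0]
[0.0, -0.144, -0.0] [-0.0, -0.0, -0.0]
-> [-46.    5.   73.5]
```

drive_tool([
  {"slide":[0,0,0.19],"delta_rot":[0,0,0],"hand":0},
  {"slide":[0,0,0],"delta_rot":[0,0,0],"hand":0},
  {"slide":[0,-0.1,0],"delta_rot":[0,0,0],"hand":0},
  {"slide":[0,-0.1,0],"delta_rot":[0,0,0],"hand":0},
  {"slide":[0,0,0],"delta_rot":[0,0,0],"hand":0},
])

```text
time_s: 31.85
eef_pos: [0.5765, -0.0343, 0.0749]
eef_rot: [0.0, 0.754, 0.657, 0.0]
wrist_force: [0.6, 0.6, 0.3]
opening: 0.002
```

```bash
python3 snap.py 31; python3 plan.py 5 -44 5 74;python3 crop.py 31 scene 200 160 100 100
```

```text
now st mm [-16.9   6.   74.9] t 31.95 F [ 0.3 -0.1  0.4] open 0.001
[-0.004, -0.108, 0.004] [0.0, 0.0, 0.0]
[-0.004, -0.108, 0.004] [0.0, 0.0, 0.0]
[-0.004, -0.108, 0.004] [0.0, 0.0, 0.0]
[-0.004, -0.109, 0.003] [0.0001, 0.0, 0.0]
[-0.003, -0.108, 0.004] [0.0, 0.0, 0.0]
-> [-44.   5.  74.]
```

View pics/v31.png

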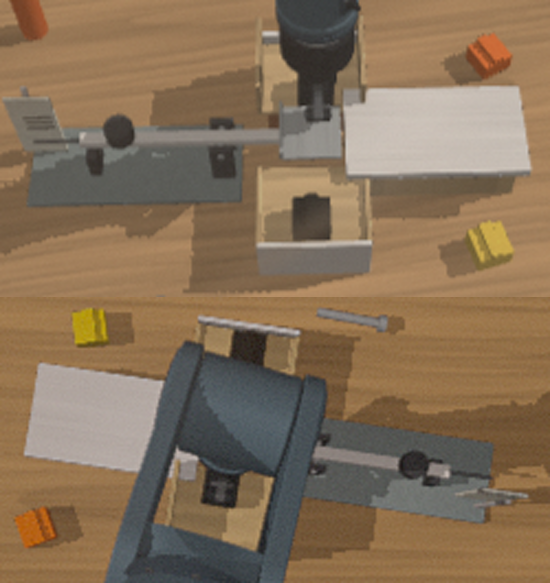

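drive_tool([
  {"slide":[0,-0.13,0.004],"delta_rot":[0,0,0],"hand":0},
  {"slide":[0,-0.13,0.004],"delta_rot":[0,0,0],"hand":0},
  {"slide":[0,-0.13,0],"delta_rot":[0,0,0],"hand":0},
  {"slide":[0,-0.13,0],"delta_rot":[0,0,0],"hand":0},
  {"slide":[0,-0.06,0],"delta_rot":[0,0,0],"hand":0},
])

```text
time_s: 32.58
eef_pos: [0.5479, -0.0305, 0.0745]
eef_rot: [0.0, 0.754, 0.657, 0.0]
wrist_force: [2.3, -0.3, 1.2]
opening: 0.004
```

drive_tool([
  {"slide":[0,0.2,0],"delta_rot":[0,0,0],"hand":0},
  {"slide":[0,0.3,-0.6],"delta_rot":[0,0,0],"hand":0},
  {"slide":[0.6,0.4,-1],"delta_rot":[0,0,0],"hand":0},
  {"slide":[1,0.2,0],"delta_rot":[0,0,0],"hand":0},
  {"slide":[1,0,0],"delta_rot":[0,0,0],"hand":0},
])

```text
time_s: 33.2
eef_pos: [0.6221, 0.0916, 0.1551]
eef_rot: [0.001, 0.754, 0.657, 0.001]
wrist_force: [0.1, -0.4, -0.1]
opening: -0.001
```

drive_tool([
  {"slide":[0.5,0,0],"delta_rot":[0,0,0],"hand":0},
  {"slide":[0,0,0],"delta_rot":[0,0,0],"hand":0},
  {"slide":[0,0,0],"delta_rot":[0,0,0],"hand":0},
  {"slide":[0,0,0],"delta_rot":[0,0,0],"hand":0},
  {"slide":[0,0,0],"delta_rot":[0,0,0],"hand":0},
])

```text
time_s: 33.83
eef_pos: [0.6238, 0.1145, 0.1543]
eef_rot: [0.0, 0.754, 0.657, -0.0]
wrist_force: [0.9, 0.7, 0.1]
opening: -0.004
```

```bash
python3 snap.py 32 b; python3 plan.py 1 -44 5 74
```

```text
now st mm [  9.2 160.3 154.4] t 33.92 F [-0.2 -0.4 -0.4] open -0.005
[-3.107, -1.061, 1.607] [0.0, 0.0, -0.0003]
-> [-44.   5.  74.]
```

View pics/v32.png

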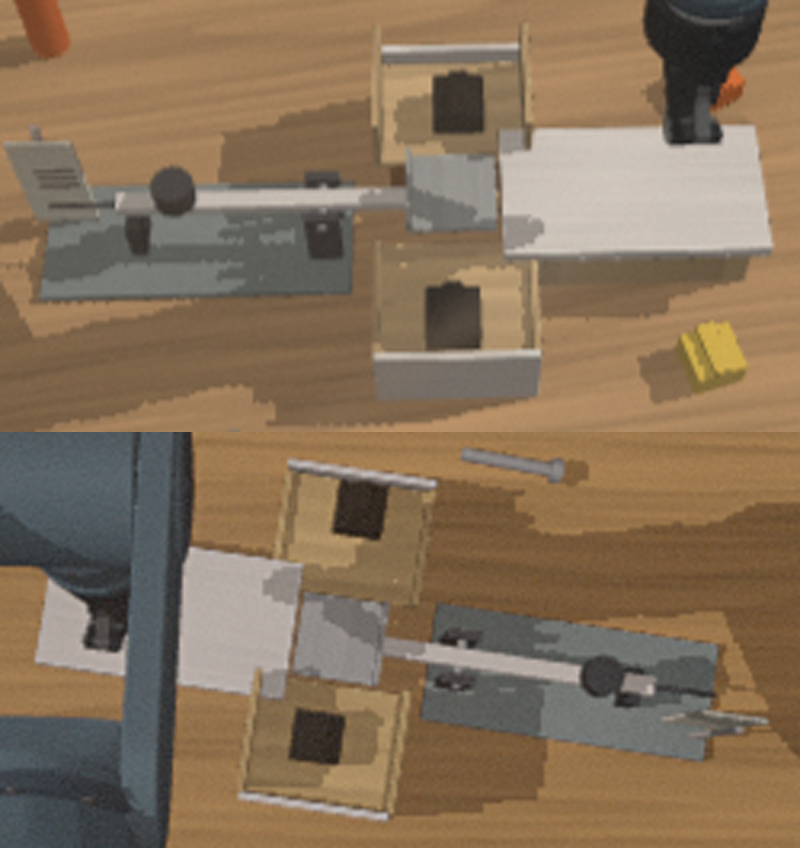

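The last picture shows both blocks lying flat, one in each tray: the low tray's at scene-crop (453,315) and the tall tray's at (458,103). The pan is level and empty, and the gripper touches nothing.

```bash
python3 -c "
from bench import ctrl
print(ctrl.hand_in())"
```

```text
the job is handed in; nothing more can be done
None
```

Both blocks were weighed one at a time and put in their trays, and I handed the job in at about 34 s of the 61 s allowed.

- **First block (the one nearer the pan):** the pan stayed level for about 2.5 s after release, so it is light. I swept it into the low-sided tray on station +x. It tipped onto its side during the sweep, so I tipped it back flat and pushed it well in.
- **Second block:** the pan sank fully, so it is heavy. I swept it into the tall-sided tray on station -x. An extra push to move it further in missed because the finger was too high; the repeat worked.

**Last checks:**
- The final pictures show both blocks lying flat on their tray floors, the pan empty and level, and the gripper clear of everything. I saw nothing fall.
- The bolt was still in place. The sleeve and the clip were mostly or wholly outside the close-up pictures I checked at the end; I never moved the arm near them.

**Disagreements:**
- While gripping the first block, a finger brushed the wall of the tall tray with about 6 N, well under the limit.
- The second block sat 3 to 5 mm off the pan centre along the beam by the camera, which is within the 8 mm allowed. At that point the camera and the arm's own reading differed by a few millimetres.

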